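# Move the shed's containers to the new rack in reverse order

### The arm

A 6-joint arm with a two-finger parallel gripper is mounted at the origin on the work surface. World frame = base frame: x ahead of the robot, y to its left, z up, the work surface at z = 0. Lengths are in m, angles in rad, forces in N, time in s.
With the tool pointing down it reaches from about 0.425 to 0.95 m from the base axis. Payload 3.5 kg.
Tool frame: the origin (TCP) lies midway between the tips of the shut fingers; the grasp point (between the pads) lies 19 mm behind it; z points along the fingers, x is the direction in which the jaws open and shut, and the axes are right-handed (so a half turn about z gives the same grasp; the last joint's range is limited). The gripper opens to 85 mm and grips with 20 to 120 N. Pads are 22 mm wide; open, the fingers measure 114 mm over their backs; the gripper's body (76 mm by 85 mm) begins 54 mm behind the grasp point. The pads swing forward as they close: fully open they stand 13 mm farther back than shut.
Start: joints at [-1.449, 0.286, 1.577, -0, 1.279, -0.15], TCP at [0.181, -0.65, 0.2] pointing down, gripper open.
Joint ranges: [-2.77, 2.77], [-0.9, 2.22], [0.21, 2.48], [-1.53, 4.67], [0.24, 2.81], [-2.84, 2.84]. Speed limits (rad/s): [2.79, 2.79, 3.14, 3.14, 3.14, 3.14].

### API

Orientations are given as a unit quaternion [x, y, z, w].
In Python, from plant import readout, optics, ctrl gives the robot as it stands. The module is installed in compiled form; this text tells all that it offers.
- The arm moves only by the shell command python3 -m crank 'ROWS' [OPENING] [FORCE]. ROWS is text: rows parted by semicolons, each of 6 numbers parted by spaces: the shift along the tool's x, y, z in mm, then the turn, a rotation vector about the tool's x, y, z in rad. In form: dx dy dz ax ay az; .... A call has 1 to 5 rows; each row shifts and turns the commanded pose from where the row before left it, along the tool's axes as they then stand; what a row does not reach is not made up. A row lasts 1/8 s, in which the tool goes at most 62.5 mm and 10.7 degrees, less where a joint would pass 70% of its speed; a pose out of reach is approached as far as the arm can. A call is refused whole if a number of a shift passes 62.5 or a number of a turn 0.188, either way. A call with a gripper value outside its range is refused whole. OPENING is the opening, from -1 (shut) to 1 (fully open), set as the call begins (- or left out, the last holds). The fingers move at their own pace and stop on an object; FORCE is the grip in N (left out, the last holds). Time passes only in rows, so rows that do not move let the fingers close. It gives the time, the measured TCP pose, the force and the opening at its end, in the units of the state.
- readout.get_state(): the state, without advancing time (a new reading comes with each control period).
- optics.read_camera(name): name is "scene" or "top" or "wrist"; returns the picture (480x640x3 uint8, red, green, blue); there is no depth.
- optics.calibration(name): a dict with "mtx" (3x3 intrinsics, pixels), "rvec" (rotation vector, rad) and "tvec" (3), from world to camera coordinates, as OpenCV has them; the wrist camera has in their place "tool_from_camera" (4x4, takes a point from camera to tool coordinates, whose origin is the TCP and whose axes are the tool frame's). Camera axes: x right, y down, z forward; pixel columns grow to the right and rows downward; lengths in m; the calibration is good to about 2 mm. A picture is of the moment at which its call begins: read the wrist's pose just before it. calibration takes no time and is no camera call.
- ctrl.sign_off(): hands the job in, once; it reports no verdict.
Trained networks look in the newest picture that a camera, given by its name, has taken for a name from the list of things; names that differ only in an ending like _2 or _b are one class to them, and where a whole thing is asked for, a point or a joint stands for the part that bears it (a point fixed in the world has none). Each returns a list of dicts, best first, with "p" (0 to 1); they miss things now and then, are a little off and sometimes report something else, mostly with a low value. They report only what shows in the picture. A call takes as long as a camera call. They do not tell look-alikes from the thing itself.
- optics.recognise(camera, thing): "xy" ([column, row] as shares, 0 to 1, of the picture: columns of its width, rows of its height, amid what is visible of it).
The state is a dict: "time": time; "qpos": joint angles; "dq": joint speeds; "joint_efforts": joint torques, N m; "eef_pos": TCP position; "tcp_rot": TCP orientation; "contact_force": force on the tool from outside, world axes, zero at the start; "wrist_torque": the same for the moment, N m; "opening": opening from 0.0 (shut) to 1.0 (fully open).
Only numpy, scipy, OpenCV 4.12 (cv2) and the standard library are available. Lean on these libraries where they do the work, as an engineer would, in place of code of your own. Each camera call takes 0.05 s, during which the arm holds its last target.

### The job

Move the paint tin, the glass jar, the glue bottle and the oblong can from the old dark rack into the new pale plywood rack in reverse order: what stood at the robot's left end of the old row goes into the bay at the robot's right end of the new rack, and so on along the row. Put one container in each bay, standing upright on the bay's floor, and never tip any of them over on the way.

Things in the scene. Friction and masses are not known exactly. Their poses are not given: they have to be found in the camera images.
- tin_center (a point): paint tin: plain bare grey steel cylinder with a paler sunk lid, 52 mm diameter, 76 mm high, straight sides, about 0.3 kg. Origin: its centre, half-way up; z up along its own axis.
- jar_center (a point): clear glass jar of screws with a white screw lid: 50 mm diameter up to 58 mm above its base, lid 44 mm diameter, 80 mm high in all, about 0.28 kg. Origin: its centre, half-way up; z up along its own axis.
- bottle_center (a point): white plastic glue bottle with a grey pointed nozzle: 44 mm diameter up to 62 mm above its base, then narrowing to a pointed tip; 94 mm high in all, about 0.18 kg. Origin: its centre, half-way up; z up along its own axis.
- can_center (a point): oblong flat-sided bare aluminium can, 34 mm (its x) by 54 mm (its y), sides straight up to 72 mm above its base, with an 18 mm round black cap off-centre on top, 88 mm high in all, about 0.3 kg; stands with its long side roughly along the row. Origin: its centre, half-way up; z up along its own axis.
- stall_tin: the one stall of the old rack in which the paint tin stands at the start: an identical dark wooden open tray, 84 x 78 x 14 mm high, walls and floor 4 mm thick, fixed on the old rack's board and left behind. Origin: centre of its underside; axes as the old rack's; its place along the old rack's y (120, 40, -40 or -120 mm) is the place of its container in the old row
- stall_jar: the one stall of the old rack in which the glass jar stands at the start: an identical dark wooden open tray, 84 x 78 x 14 mm high, walls and floor 4 mm thick, fixed on the old rack's board and left behind. Origin: centre of its underside; axes as the old rack's; its place along the old rack's y (120, 40, -40 or -120 mm) is the place of its container in the old row
- stall_bottle: the one stall of the old rack in which the glue bottle stands at the start: an identical dark wooden open tray, 84 x 78 x 14 mm high, walls and floor 4 mm thick, fixed on the old rack's board and left behind. Origin: centre of its underside; axes as the old rack's; its place along the old rack's y (120, 40, -40 or -120 mm) is the place of its container in the old row
- stall_can: the one stall of the old rack in which the oblong can stands at the start: an identical dark wooden open tray, 84 x 78 x 14 mm high, walls and floor 4 mm thick, fixed on the old rack's board and left behind. Origin: centre of its underside; axes as the old rack's; its place along the old rack's y (120, 40, -40 or -120 mm) is the place of its container in the old row
- oldrack: old rack: fixed dark brown board 96 x 352 x 8 mm with a 34 mm high cheek at each end; carries the four stalls at y = 120, 40, -40, -120 mm. Origin: centre of underside, on the table. y runs along the row to the robot's left, x across it, away from the robot (within 0.15 rad). A container in a stall has its base 12 mm above the table. Either rack may be the nearer
- newrack: new rack: fixed empty pale plywood tray 82 x 340 mm, four bays centred at x = 0, y = 120, 40, -40, -120 mm, each 70 mm (x) by 74 mm (y) inside; bay floor 6 mm, long walls 22 mm, dividers 20 mm, end cheeks 34 mm above the table. Origin: centre of underside, on the table. y runs along the row to the robot's left, x across it, away from the robot (within 0.15 rad)
Not all that is in view belongs to the job. What is shaped like the part that bears can_center but green is not meant.

How it is judged:
At the end, for the whole second after the job is handed in: Each container is at rest, upright (0.1 rad), in the new rack's bay that mirrors its old stall (stall at y = 120 mm to bay at y = -120 mm, 40 to -40, and so on), on the bay's floor (height within 5 mm), centre within 19 mm of the bay's along the row and 22 mm across it (((y of stall_tin in the frame of oldrack between 0.1 and 0.14 m and y of tin_center in the frame of newrack between -0.139 and -0.101 m) or (y of stall_tin in the frame of oldrack between 0.02 and 0.06 m and y of tin_center in the frame of newrack between -0.059 and -0.021 m) or (y of stall_tin in the frame of oldrack between -0.06 and -0.02 m and y of tin_center in the frame of newrack between 0.021 and 0.059 m) or (y of stall_tin in the frame of oldrack between -0.14 and -0.1 m and y of tin_center in the frame of newrack between 0.101 and 0.139 m)) and x of tin_center in the frame of newrack between -0.022 and 0.022 m and z of tin_center in the frame of newrack between 0.039 and 0.049 m and angle between each of tin_center, jar_center, bottle_center, can_center's own z axis and vertical below 0.1 rad and linear speed of each of tin, jar, bottle, can below 0.02 m/s and ((y of stall_jar in the frame of oldrack between 0.1 and 0.14 m and y of jar_center in the frame of newrack between -0.139 and -0.101 m) or (y of stall_jar in the frame of oldrack between 0.02 and 0.06 m and y of jar_center in the frame of newrack between -0.059 and -0.021 m) or (y of stall_jar in the frame of oldrack between -0.06 and -0.02 m and y of jar_center in the frame of newrack between 0.021 and 0.059 m) or (y of stall_jar in the frame of oldrack between -0.14 and -0.1 m and y of jar_center in the frame of newrack between 0.101 and 0.139 m)) and x of jar_center in the frame of newrack between -0.022 and 0.022 m and z of jar_center in the frame of newrack between 0.041 and 0.051 m and ((y of stall_bottle in the frame of oldrack between 0.1 and 0.14 m and y of bottle_center in the frame of newrack between -0.139 and -0.101 m) or (y of stall_bottle in the frame of oldrack between 0.02 and 0.06 m and y of bottle_center in the frame of newrack between -0.059 and -0.021 m) or (y of stall_bottle in the frame of oldrack between -0.06 and -0.02 m and y of bottle_center in the frame of newrack between 0.021 and 0.059 m) or (y of stall_bottle in the frame of oldrack between -0.14 and -0.1 m and y of bottle_center in the frame of newrack between 0.101 and 0.139 m)) and x of bottle_center in the frame of newrack between -0.022 and 0.022 m and z of bottle_center in the frame of newrack between 0.048 and 0.058 m and ((y of stall_can in the frame of oldrack between 0.1 and 0.14 m and y of can_center in the frame of newrack between -0.139 and -0.101 m) or (y of stall_can in the frame of oldrack between 0.02 and 0.06 m and y of can_center in the frame of newrack between -0.059 and -0.021 m) or (y of stall_can in the frame of oldrack between -0.06 and -0.02 m and y of can_center in the frame of newrack between 0.021 and 0.059 m) or (y of stall_can in the frame of oldrack between -0.14 and -0.1 m and y of can_center in the frame of newrack between 0.101 and 0.139 m)) and x of can_center in the frame of newrack between -0.022 and 0.022 m and z of can_center in the frame of newrack between 0.045 and 0.055 m); the robot touches nothing.
It fails at once if the paint tin is tipped over (more than 0.7 rad) (angle between tin_center's own z axis and vertical above 0.7 rad).
It fails at once if the glass jar is tipped over (more than 0.7 rad) (angle between jar_center's own z axis and vertical above 0.7 rad).
It fails at once if the glue bottle is tipped over (more than 0.7 rad) (angle between bottle_center's own z axis and vertical above 0.7 rad).
It fails at once if the oblong can is tipped over (more than 0.7 rad) (angle between can_center's own z axis and vertical above 0.7 rad).
It also fails if it takes over 106 s, if anything falls off the work surface, if the arm or the gripper's body presses on something with over 40 N, if the wrist force passes 120 N, or if a joint passes its speed limit or range.

## Working session

There is one attempt and no reset: what is moved stays moved. The work goes in short steps, Python scripts to look and compute and a shell command to move; the robot and the scene stay as the last step left them, time stands still between calls to the robot, and variables do not carry over. Pictures are saved under pics/ and viewed, and the job is handed in when it is done.

```bash
mkdir -p pics; ls
python3 - <<'E'
from plant import readout, optics, ctrl
import cv2
s=readout.get_state(); print({k:s[k] for k in ('time','eef_pos','tcp_rot','opening','qpos')})
for c in ('scene','top'):
    im=optics.read_camera(c); cv2.imwrite(f'pics/{c}0.png',im[:,:,::-1])
    k=optics.calibration(c); print(c,k)
    for t in ('tin_center','jar_center','bottle_center','can_center','oldrack','newrack'):
        print(t,[(round(d['xy'][0]*640),round(d['xy'][1]*480),round(d['p'],2)) for d in optics.recognise(c,t)][:4])
print(optics.calibration('wrist'))
E
```

```text
pics
{'time': 0.0, 'eef_pos': array([ 0.18116049, -0.64945904,  0.19851049]), 'tcp_rot': array([ 0.79638139, -0.60479354, -0.00083898, -0.00086878]), 'opening': 0.995356658330659, 'qpos': array([-1.44898520e+00,  2.87192661e-01,  1.57821170e+00,  8.50418005e-06,
        1.27860379e+00, -1.49973372e-01])}
scene {'mtx': array([[482.81434087,   0.        , 324.62254539],
       [  0.        , 482.81434087, 243.50614874],
       [  0.        ,   0.        ,   1.        ]]), 'rvec': array([ 1.41573335,  2.15816729, -0.87603016]), 'tvec': array([ 0.18243951, -0.30257109,  1.29348376])}
tin_center [(342, 240, 0.77)]
jar_center [(302, 228, 0.8)]
bottle_center [(269, 220, 0.88)]
can_center [(387, 214, 0.83), (378, 252, 0.76), (442, 293, 0.61)]
oldrack [(324, 263, 0.79)]
newrack [(324, 319, 0.57)]
top {'mtx': array([[580.2855204 ,   0.        , 322.07821085],
       [  0.        , 580.2855204 , 234.78940382],
       [  0.        ,   0.        ,   1.        ]]), 'rvec': array([ 2.17171917, -2.13274805,  0.12456839]), 'tvec': array([0.01421883, 0.50588284, 0.86499726])}
tin_center []
jar_center [(365, 252, 0.98)]
bottle_center []
can_center [(270, 331, 0.77), (177, 226, 0.77), (257, 251, 0.66)]
oldrack [(338, 280, 0.73)]
newrack [(295, 151, 0.95)]
{'mtx': array([[393.00472492,   0.        , 327.66000948],
       [  0.        , 393.00472492, 233.82714803],
       [  0.        ,   0.        ,   1.        ]]), 'tool_from_camera': array([[ 9.99999132e-01, -1.21088872e-03, -5.20313214e-04,
         5.80195800e-04],
       [ 1.30523052e-03,  9.64611285e-01,  2.63672839e-01,
        -6.68502948e-02],
       [ 1.82621531e-04, -2.63673289e-01,  9.64612027e-01,
        -1.73696321e-01],
       [ 0.00000000e+00,  0.00000000e+00,  0.00000000e+00,
         1.00000000e+00]])}
```

View pics/scene0.png

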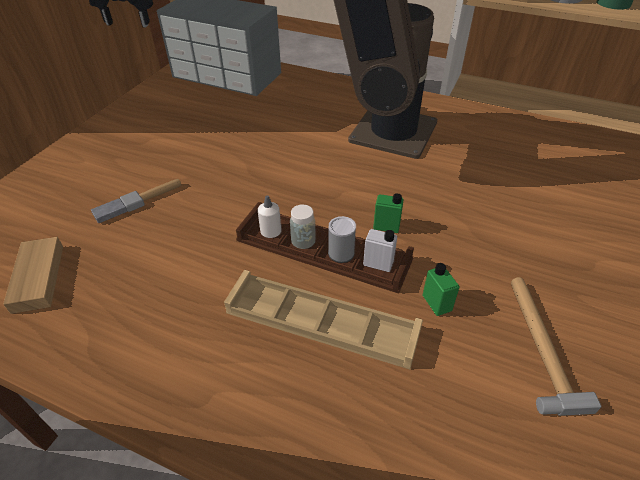

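View pics/top0.png

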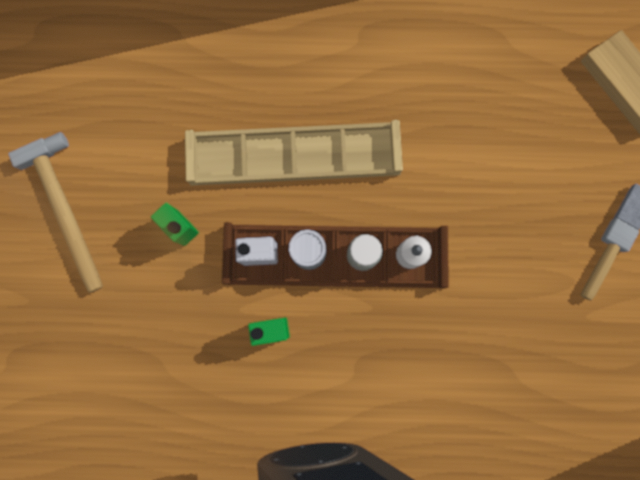

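The two green cans, at top (270,331) and (177,226), are decoys. The bare aluminium one at top (257,251), scene (378,252), stands in the old rack and is the can that is meant. From the robot's left, the old row is can, tin, jar, bottle. I'll enlarge it to confirm this and to measure the racks.

Run:
```python
import cv2
im=cv2.imread('pics/top0.png'); c=im[110:300,170:460]
cv2.imwrite('pics/crop0.png',cv2.resize(c,None,fx=2.75,fy=2.75,interpolation=cv2.INTER_CUBIC))
```

```text
(no output)
```

View pics/crop0.png

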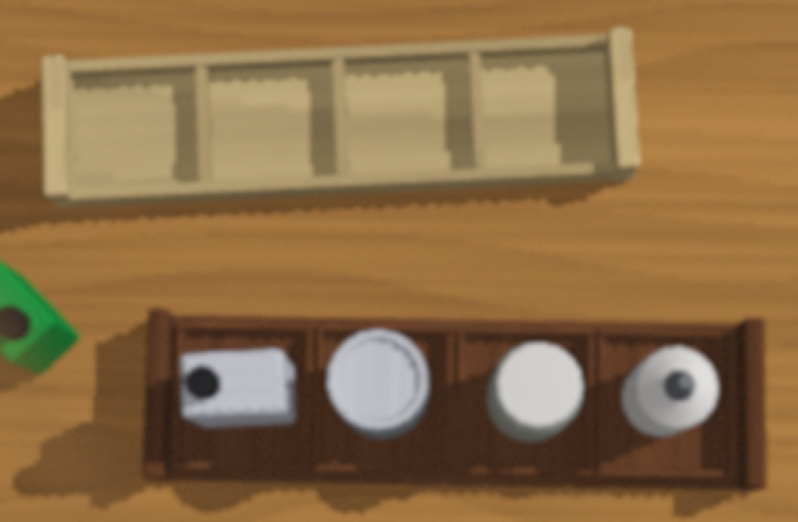

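```bash
cat > h.py <<'E'
import numpy as np, cv2
from scipy.spatial.transform import Rotation as R
from plant import readout, optics
def cam(c):
    k=optics.calibration(c); return k['mtx'],R.from_rotvec(k['rvec']).as_matrix(),np.array(k['tvec'])
def ray(c,uv,z):
    K,Rm,t=cam(c); d=Rm.T@np.linalg.inv(K)@np.array([uv[0],uv[1],1.]); o=-Rm.T@t
    return o+d*(z-o[2])/d[2]
def wcam(s=None):
    s=s or readout.get_state(); k=optics.calibration('wrist')
    T=np.eye(4);T[:3,:3]=R.from_quat(s['tcp_rot']).as_matrix();T[:3,3]=s['eef_pos']; return k['mtx'],T@k['tool_from_camera']
def wray(uv,z,s=None):
    K,T=wcam(s); d=T[:3,:3]@np.linalg.inv(K)@np.array([uv[0],uv[1],1.]); o=T[:3,3]
    return o+d*(z-o[2])/d[2]
def proj(c,P):
    K,Rm,t=cam(c); p=(Rm@np.array(P).T).T+t; p=p@K.T; return p[:,:2]/p[:,2:]
E
python3 - <<'E'
from h import *
f=lambda u:np.array(u)/2.75+[170,110]
for n,cs in (('new',[(43,56),(45,195),(632,28),(639,163)]),('old',[(150,310),(143,478),(765,320),(764,487)])):
    P=[ray('top',f(c),.034)[:2] for c in cs]; print(n,np.round(P,4).tolist())
    c=np.mean(P,0); l=(P[0]+P[1]-P[2]-P[3])/2; print(' c',c.round(4),'len',np.linalg.norm(l),'w',np.linalg.norm(P[0]-P[1]),np.linalg.norm(P[2]-P[3]),'yaw',np.arctan2(-l[0],l[1]))
for n,u,z in (('cancorners',(181,353),.084),('c',(284,348),.084),('c',(291,411),.084),('c',(183,418),.084),('tin',(378,380),.088),('jar',(540,386),.092),('bottip',(680,384),.106)):
    print(n,ray('top',f(u),z).round(4))
E
```

```text
new [[0.6678, 0.2421], [0.5864, 0.237], [0.6898, -0.096], [0.6106, -0.1001]]
 c [0.6386 0.0707] len 0.3383785420765666 w 0.08155162916577881 0.07930222881195545 yaw 0.06830255642921865
old [[0.5214, 0.1746], [0.4271, 0.1748], [0.5218, -0.1708], [0.4284, -0.1694]]
 c [0.4747 0.0023] len 0.34482345114786134 w 0.09431720891239831 0.09334245742231423 yaw 0.002428672540664079
cancorners [0.4915 0.1482 0.084 ]
c [0.4952 0.0938 0.084 ]
c [0.4618 0.0891 0.084 ]
c [0.4571 0.1459 0.084 ]
tin [0.4786 0.0435 0.088 ]
jar [ 0.4766 -0.0412  0.092 ]
bottip [ 0.4775 -0.112   0.106 ]
```

```bash
python3 -m crank '0 0 -10 0 0 -0.1855; 0 0 -10 0 0 -0.1855; 0 0 -10 0 0 -0.1855; 0 0 -10 0 0 -0.1855; 0 0 -10 0 0 -0.1855' 1 40; python3 -m crank '0 0 0 0 0 -0.1855; 0 0 0 0 0 -0.1855; 60 0 0 0 0 0; 60 0 0 0 0 0; 60 0 0 0 0 0'; python3 -m crank '60 -60 0 0 0 0; 60 -60 0 0 0 0; 0 -60 0 0 0 0; 0 -60 0 0 0 0; 0 -60 0 0 0 0';python3 -m crank '0 -60 0 0 0 0; 0 -60 0 0 0 0; 0 -60 0 0 0 0; 0 -60 0 0 0 0; 0 -60 0 0 0 0'; python3 -m crank '20 -50 0 0 0 0; 0 0 0 0 0 0; 0 0 0 0 0 0'
python3 - <<'E'
from h import *
s=readout.get_state(); im=optics.read_camera('wrist'); cv2.imwrite('pics/w1.png',im[:,:,::-1])
print(s['eef_pos'],R.from_quat(s['tcp_rot']).as_matrix().round(3).tolist(),s['qpos'])
import pickle; pickle.dump({k:s[k] for k in('eef_pos','tcp_rot')},open('w1.pkl','wb'))
for t in ('tin_center','jar_center','bottle_center','can_center','oldrack','newrack'):
        print(t,[(round(d['xy'][0]*640),round(d['xy'][1]*480),round(d['p'],2)) for d in optics.recognise('wrist',t)][:4])
E
```

```text
time: 1.32
eef_pos: [0.1813, -0.6502, 0.2503]
tcp_rot: [0.983, -0.182, 0.0, 0.0]
contact_force: [-0.6, 0.4, -0.4]
opening: 1.006
time: 1.95
eef_pos: [0.3627, -0.6503, 0.2501]
tcp_rot: [1.0, -0.001, 0.0, 0.0]
contact_force: [-0.7, -0.2, -0.3]
opening: 0.999
time: 2.58
eef_pos: [0.4498, -0.3799, 0.25]
tcp_rot: [1.0, -0.0, 0.0, 0.0]
contact_force: [0.3, -0.4, 0.3]
opening: 1.0
time: 3.2
eef_pos: [0.4497, -0.0802, 0.2503]
tcp_rot: [1.0, -0.001, 0.001, 0.0]
contact_force: [0.6, 1.4, -0.4]
opening: 1.002
time: 3.58
eef_pos: [0.4699, -0.0321, 0.25]
tcp_rot: [1.0, 0.0, -0.0, 0.0]
contact_force: [-0.5, -0.2, 0.0]
opening: 1.0
[ 0.46987216 -0.03206784  0.25000525] [[1.0, 0.0, -0.0], [0.0, -1.0, -0.001], [-0.0, 0.001, -1.0]] [-2.83735553e-01 -2.15859647e-01  2.00174033e+00 -5.39192381e-04
  1.35558705e+00 -2.83864987e-01]
tin_center [(341, 114, 0.6)]
jar_center [(339, 209, 0.86)]
bottle_center [(338, 275, 0.78)]
can_center [(339, 28, 0.84), (203, 48, 0.57)]
oldrack [(293, 227, 0.79), (316, 46, 0.49)]
newrack [(497, 123, 0.89), (324, 179, 0.58)]
```

View pics/w1.png

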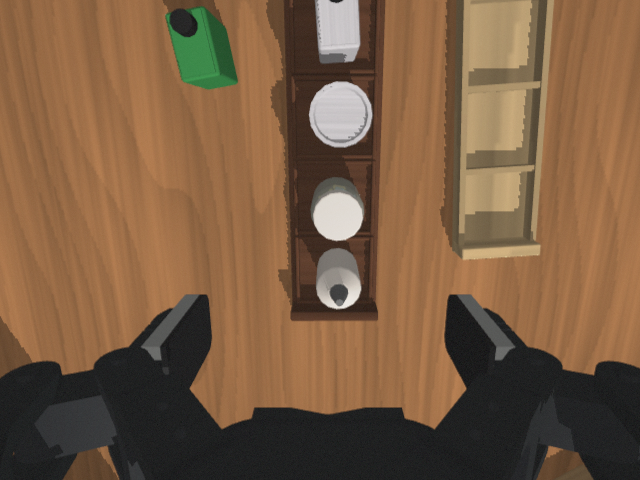

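Run:
```python
from h import *
import pickle
s=pickle.load(open('w1.pkl','rb'))
for n,u,z in (('tin',(340.5,113.5),.088),('jar',(338,214.5),.092),('bottip',(339,293),.106),('canR',(360,62),.012),('canbaseL',(319,63),.084),('canbaseR',(356,50),.084),('cnew1',(457.5,256),.034),('cnew2',(540.5,252.5),.034),
 ('div1L',(466,170),.02),('div1R',(534,165),.02),('div2L',(468,93),.02),('div2R',(540,83),.02),('oldR1',(291,310),.034),('oldR2',(378,310),.034),('oldR2b',(378,320),.0)):
    print(n,wray(u,z,s).round(4))
im=cv2.imread('pics/w1.png'); cv2.imwrite('pics/w1c.png',cv2.resize(im[0:330,270:570],None,fx=1.8,fy=1.8,interpolation=cv2.INTER_CUBIC))
```

```text
tin [0.4807 0.0442 0.088 ]
jar [ 0.4791 -0.0394  0.092 ]
bottip [ 0.48   -0.1065  0.106 ]
canR [0.5017 0.0942 0.012 ]
canbaseL [0.4634 0.083  0.084 ]
canbaseR [0.4928 0.0925 0.084 ]
cnew1 [ 0.6058 -0.0968  0.034 ]
cnew2 [ 0.692  -0.0931  0.034 ]
div1L [ 0.6113 -0.0091  0.02  ]
div1R [ 0.68   -0.0041  0.02  ]
div2L [0.6064 0.0651 0.02  ]
div2R [0.675  0.0741 0.02  ]
oldR1 [ 0.4303 -0.1583  0.034 ]
oldR2 [ 0.5247 -0.1584  0.034 ]
oldR2b [ 0.53   -0.1883  0.    ]
```

View pics/w1c.png

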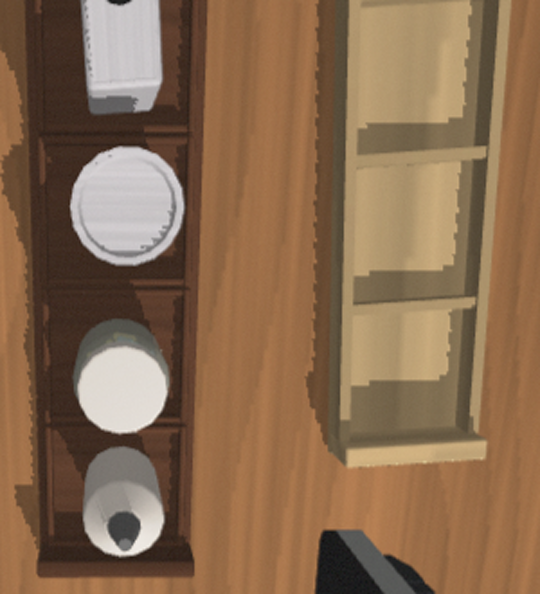

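Both views agree within 3 mm. Planned order: bottle to the +120 bay, jar to +40, tin to −40, can to −120. I'll yaw the tool by 0.07 rad, which suits both the can and the new rack, and start with the bottle.

```bash
cat >> h.py <<'E'
def go(*pts):
    s=readout.get_state(); M=R.from_quat(s['tcp_rot']); p=np.array(s['eef_pos'])
    print('at',p.round(4),'t',round(s['time'],2),'F',np.round(s['contact_force'],1),'open',round(s['opening'],3),'yaw',M.as_matrix()[1,0].round(3))
    for q in pts: print('->',q,'tool mm',(M.inv().apply(np.array(q)-p)*1000).round(1)); p=np.array(q)
E
python3 -m crank '0 0 0 0 0 -0.07; 0 0 0 0 0 0'
python3 -c "
from h import *
go((.479,-.110,.13),(.479,-.110,.038),(.479,-.110,.17),(.6318,.1907,.17),(.6318,.1907,.033))"
```

```text
time: 4.18
eef_pos: [0.4699, -0.0324, 0.2499]
tcp_rot: [0.999, 0.034, -0.0, -0.0]
contact_force: [-0.2, -0.6, -0.7]
opening: 1.0
at [ 0.4699 -0.0324  0.2499] t 4.17 F [-0.2 -0.6 -0.7] open 1.0 yaw 0.068
-> (0.479, -0.11, 0.13) tool mm [  3.8  78.1 119.9]
-> (0.479, -0.11, 0.038) tool mm [ 0.  0. 92.]
-> (0.479, -0.11, 0.17) tool mm [  -0.   -0. -132.]
-> (0.6318, 0.1907, 0.17) tool mm [ 172.9 -289.6   -0. ]
-> (0.6318, 0.1907, 0.033) tool mm [  0.   0. 137.]
```

```bash
python3 -m crank '2 40 40 0 0 0; 2 38 40 0 0 0; 0 0 20 0 0 0; 0 0 0 0 0 0'
python3 - <<'E'
from h import *
go((.479,-.110,.038))
im=optics.read_camera('wrist'); cv2.imwrite('pics/w2.png',im[:,:,::-1])
E
```

```text
time: 4.68
eef_pos: [0.4779, -0.1094, 0.1478]
tcp_rot: [0.999, 0.034, -0.002, -0.001]
contact_force: [-0.2, -0.3, 0.7]
opening: 0.999
at [ 0.4779 -0.1094  0.1478] t 4.67 F [-0.2 -0.3  0.7] open 0.999 yaw 0.067
-> (0.479, -0.11, 0.038) tool mm [  1.5   0.9 109.8]
```

View pics/w2.png

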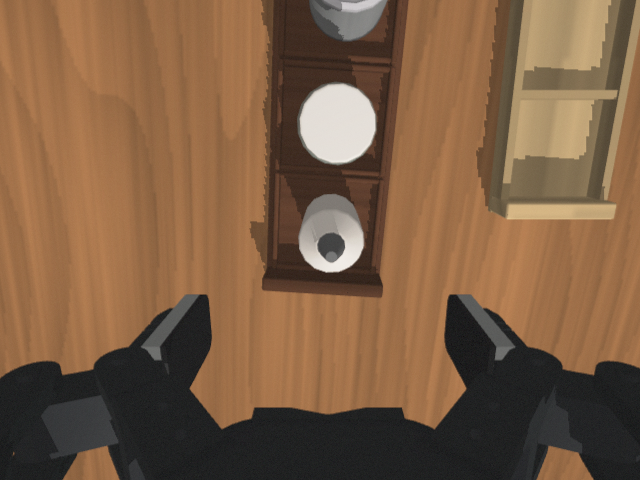

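Run:
```python
from h import *
print(wray((331,259),.106),wray((331,240),.074),wray((337.5,123.5),.092))
g=[wray(u,.034) for u in ((497,201),(614,201),(506,218),(615,218))]; print(np.round(g,4))
g=[wray(u,.02) for u in ((519,95),(617,95))]; print(np.round(g,4))
```

```text
[ 0.48159823 -0.11777599  0.106     ] [ 0.48169152 -0.11550711  0.074     ] [ 0.48011035 -0.04149063  0.092     ]
[[ 0.6043 -0.0885  0.034 ]
 [ 0.6913 -0.0827  0.034 ]
 [ 0.6134 -0.101   0.034 ]
 [ 0.6954 -0.0954  0.034 ]]
[[ 0.6124 -0.012   0.02  ]
 [ 0.6837 -0.0073  0.02  ]]
```

```bash
python3 -m crank '2 5 35 0 0 0; 0 0 35 0 0 0; 0 0 25 0 0 0; 0 0 15 0 0 0; 0 0 0 0 0 0'; python3 -m crank '0 0 0 0 0 0; 0 0 0 0 0 0; 0 0 0 0 0 0; 0 0 0 0 0 0; 0 0 0 0 0 0' -1 35;  python3 -m crank '0 0 0 0 0 0; 0 0 0 0 0 0; 0 0 0 0 0 0; 0 0 0 0 0 0'
python3 - <<'E'
from h import *
go((.479,-.110,.038))
im=optics.read_camera('wrist'); cv2.imwrite('pics/w3.png',im[:,:,::-1])
E
```

```text
time: 5.35
eef_pos: [0.4818, -0.1141, 0.0401]
tcp_rot: [0.999, 0.035, -0.0, -0.0]
contact_force: [0.1, -0.5, 0.1]
opening: 1.001
time: 5.98
eef_pos: [0.4807, -0.1149, 0.0418]
tcp_rot: [0.999, 0.035, -0.002, 0.0]
contact_force: [-6.6, 0.5, 11.0]
opening: 0.44
time: 6.48
eef_pos: [0.4807, -0.1149, 0.0418]
tcp_rot: [0.999, 0.035, -0.002, 0.0]
contact_force: [-6.7, 0.3, 10.2]
opening: 0.444
at [ 0.4807 -0.1149  0.0418] t 6.47 F [-6.7  0.3 10.2] open 0.444 yaw 0.071
-> (0.479, -0.11, 0.038) tool mm [-1.4 -5.   3.8]
```

View pics/w3.png

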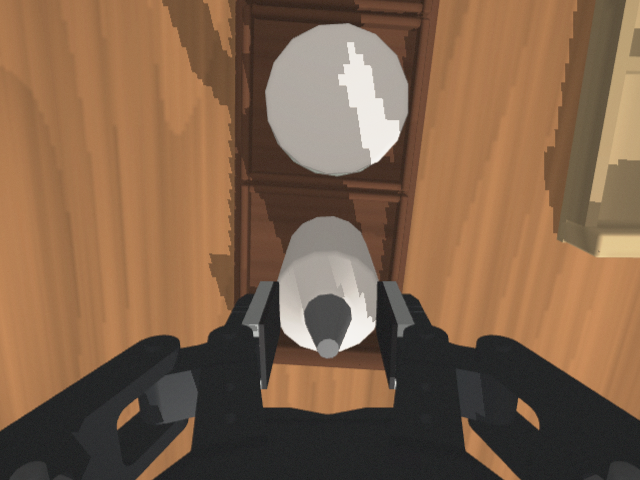

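```bash
python3 -m crank '0 0 -8 0 0 0; 0 0 -20 0 0 0; 0 0 -35 0 0 0; 0 0 -40 0 0 0; 0 0 -27 0 0 0'; python3 -m crank '0 0 0 0 0 0'
python3 - <<'E'
from h import *
go((.6333,.1905,.17),(.6333,.1905,.033))
im=optics.read_camera('wrist'); cv2.imwrite('pics/w4.png',im[:,:,::-1])
E
```

```text
time: 7.15
eef_pos: [0.4821, -0.1145, 0.1721]
tcp_rot: [0.999, 0.035, 0.001, 0.001]
contact_force: [1.0, -0.1, -0.4]
opening: 0.164
time: 7.28
eef_pos: [0.4833, -0.1151, 0.1726]
tcp_rot: [0.999, 0.035, 0.003, 0.001]
contact_force: [1.0, 0.8, -2.0]
opening: 0.172
at [ 0.4833 -0.1151  0.1726] t 7.28 F [ 1.   0.8 -2. ] open 0.172 yaw 0.069
-> (0.6333, 0.1905, 0.17) tool mm [ 170.9 -294.4    2.6]
-> (0.6333, 0.1905, 0.033) tool mm [ -0.7  -0.4 137. ]
```

View pics/w4.png

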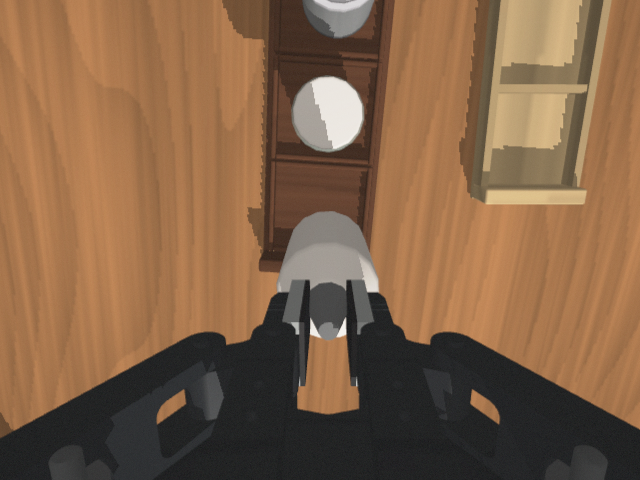

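The pads slipped up the shoulder and now hold the bottle only by its nozzle. I'll lower it straight back into its stall and re-grip lower down.

```bash
python3 -m crank '0 0 15 0 0 0; 0 0 20 0 0 0; 0 0 20 0 0 0; 0 0 15 0 0 0; 0 0 0 0 0 0'
python3 - <<'E'
from h import *
go()
im=optics.read_camera('wrist'); cv2.imwrite('pics/w5.png',im[:,:,::-1])
im=optics.read_camera('scene'); cv2.imwrite('pics/s5.png',cv2.resize(im[150:350,200:450,::-1],None,fx=3,fy=3))
E
```

```text
time: 7.95
eef_pos: [0.4797, -0.1134, 0.0969]
tcp_rot: [0.999, 0.035, -0.003, -0.001]
contact_force: [-0.9, -0.0, -2.7]
opening: 0.165
at [ 0.4797 -0.1134  0.0969] t 7.95 F [-0.9 -0.  -2.7] open 0.165 yaw 0.069
```

View pics/w5.png

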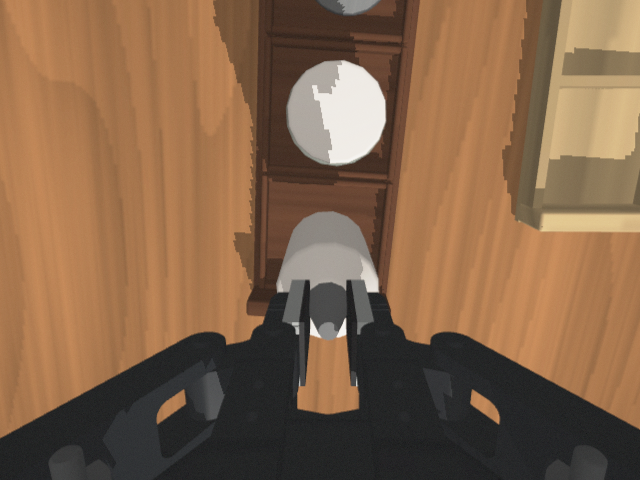

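View pics/s5.png

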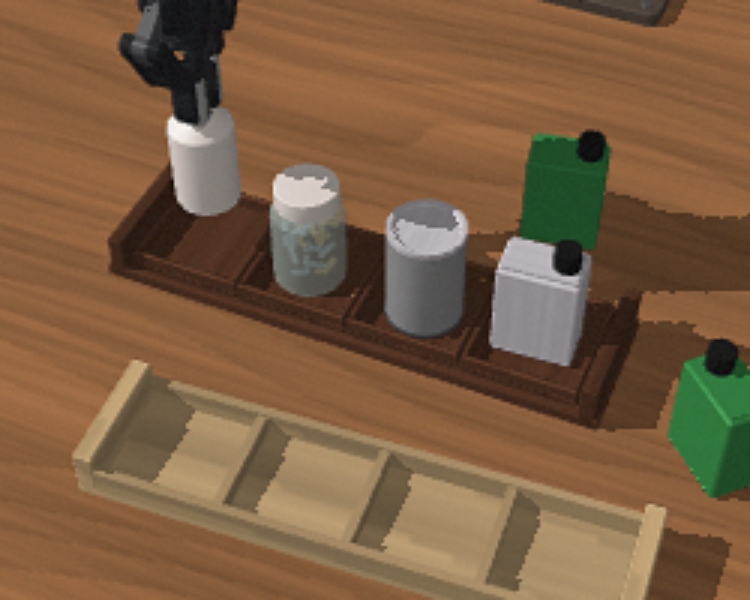

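```bash
python3 -m crank '0 0 5 0 0 0; 0 0 4 0 0 0; 0 0 0 0 0 0'; python3 -m crank '0 0 4 0 0 0; 0 0 0 0 0 0';python3 -m crank '0 0 4 0 0 0; 0 0 0 0 0 0'
```

```text
time: 8.43
eef_pos: [0.4815, -0.1142, 0.0907]
tcp_rot: [0.999, 0.035, -0.0, -0.0]
contact_force: [0.4, 0.1, -2.4]
opening: 0.168
time: 8.68
eef_pos: [0.4814, -0.1142, 0.0866]
tcp_rot: [0.999, 0.035, -0.0, -0.0]
contact_force: [0.3, 0.1, -1.1]
opening: 0.165
time: 8.93
eef_pos: [0.4814, -0.1142, 0.0825]
tcp_rot: [0.999, 0.035, -0.0, -0.0]
contact_force: [0.0, 0.7, -1.6]
opening: 0.166
```

```bash
python3 -m crank '0 0 4 0 0 0; 0 0 0 0 0 0'; python3 -m crank '0 0 4 0 0 0; 0 0 0 0 0 0';python3 -m crank '0 0 4 0 0 0; 0 0 0 0 0 0'
```

```text
time: 9.18
eef_pos: [0.4814, -0.1142, 0.0785]
tcp_rot: [0.999, 0.035, -0.0, -0.0]
contact_force: [-0.2, -0.1, -2.2]
opening: 0.165
time: 9.43
eef_pos: [0.4814, -0.1142, 0.0745]
tcp_rot: [0.999, 0.035, -0.0, -0.0]
contact_force: [0.2, 0.5, -1.5]
opening: 0.172
time: 9.68
eef_pos: [0.4814, -0.1142, 0.0705]
tcp_rot: [0.999, 0.035, -0.0, -0.0]
contact_force: [-0.3, -0.2, -0.9]
opening: 0.169
```

```bash
python3 -m crank '0 0 3 0 0 0; 0 0 0 0 0 0'; python3 -m crank '0 0 3 0 0 0; 0 0 0 0 0 0'
python3 - <<'E'
from h import *
im=optics.read_camera('scene'); cv2.imwrite('pics/s6.png',cv2.resize(im[150:300,200:400,::-1],None,fx=4,fy=4))
E
```

```text
time: 9.93
eef_pos: [0.4815, -0.1142, 0.0676]
tcp_rot: [0.999, 0.035, -0.0, -0.0]
contact_force: [-0.7, -0.3, -1.7]
opening: 0.163
time: 10.18
eef_pos: [0.4814, -0.1142, 0.0646]
tcp_rot: [0.999, 0.035, -0.0, -0.0]
contact_force: [-0.6, -0.2, -2.4]
opening: 0.166
```

View pics/s6.png

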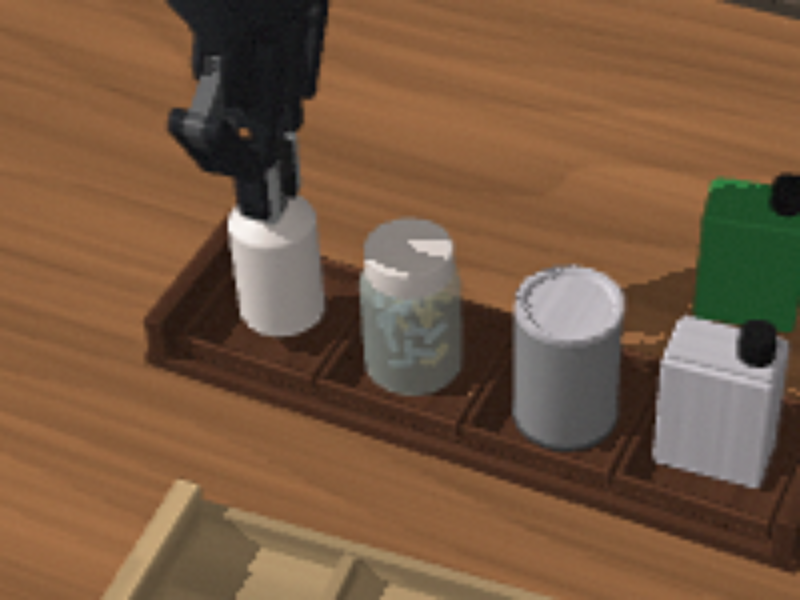

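```bash
python3 -m crank '0 0 3 0 0 0; 0 0 0 0 0 0'; python3 -m crank '0 0 2 0 0 0; 0 0 0 0 0 0';  python3 -m crank '0 0 2 0 0 0; 0 0 0 0 0 0'
```

```text
time: 10.48
eef_pos: [0.4814, -0.1143, 0.0616]
tcp_rot: [0.999, 0.035, -0.0, -0.0]
contact_force: [0.0, 0.6, -2.0]
opening: 0.166
time: 10.72
eef_pos: [0.4815, -0.1143, 0.0597]
tcp_rot: [0.999, 0.035, -0.0, -0.0]
contact_force: [0.3, 0.6, -1.6]
opening: 0.172
time: 10.98
eef_pos: [0.4815, -0.1143, 0.0577]
tcp_rot: [0.999, 0.035, -0.0, -0.0]
contact_force: [-0.3, -0.5, -1.6]
opening: 0.17
```

```bash
python3 -m crank '0 0 2 0 0 0; 0 0 0 0 0 0'; python3 -m crank '0 0 2 0 0 0; 0 0 0 0 0 0';  python3 -m crank '0 0 2 0 0 0; 0 0 0 0 0 0'
python3 - <<'E'
from h import *
im=optics.read_camera('scene'); cv2.imwrite('pics/s7.png',cv2.resize(im[150:300,200:400,::-1],None,fx=4,fy=4))
E
```

```text
time: 11.22
eef_pos: [0.4815, -0.1143, 0.0557]
tcp_rot: [0.999, 0.035, -0.0, -0.0]
contact_force: [-0.1, -0.6, -1.5]
opening: 0.17
time: 11.48
eef_pos: [0.4815, -0.1143, 0.0537]
tcp_rot: [0.999, 0.035, -0.0, -0.0]
contact_force: [-0.1, -0.2, -0.8]
opening: 0.164
time: 11.72
eef_pos: [0.482, -0.1145, 0.0524]
tcp_rot: [0.999, 0.035, 0.0, 0.0]
contact_force: [-1.7, 0.8, 2.7]
opening: 0.164
```

View pics/s7.png

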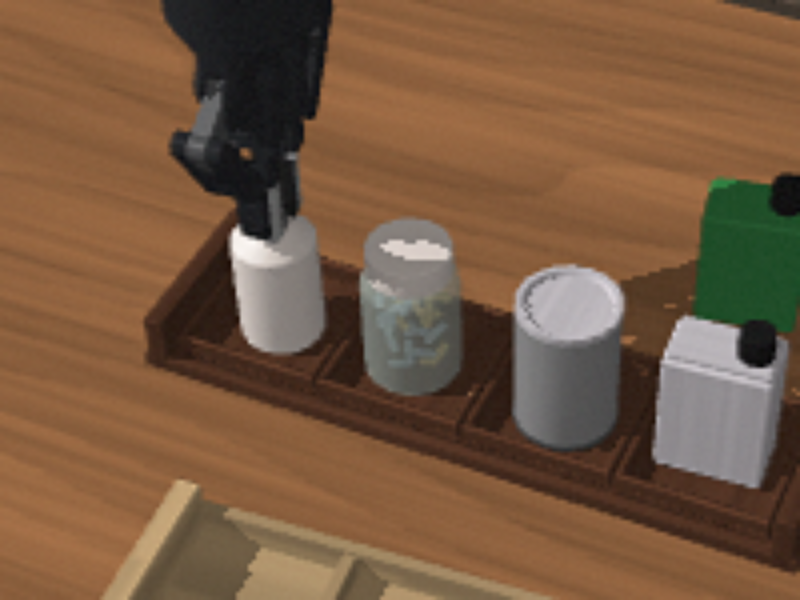

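Run:
```python
from h import *
s=readout.get_state(); p=s['eef_pos']
pts=[p,p+[0,0,.019],p+[0,0,.03],[p[0],p[1],.106],[p[0],p[1],.074],[p[0],p[1],.012]]
q=proj('scene',pts); print(((q-[200,150])*4).round(0))
K,T=wcam(); 
for P in pts:
    c=np.linalg.inv(T)@np.append(P,1); u=K@c[:3]; print((u[:2]/u[2]).round(1))
im=optics.read_camera('wrist'); cv2.imwrite('pics/w7.png',im[:,:,::-1])
```

```text
[[273. 266.]
 [270. 238.]
 [268. 221.]
 [264. 185.]
 [269. 234.]
 [279. 323.]]
[327.4 272.2]
[327.4 288.3]
[327.5 299.3]
[327.5 328.8]
[327.4 290.7]
[327.3 246.8]
```

View pics/w7.png

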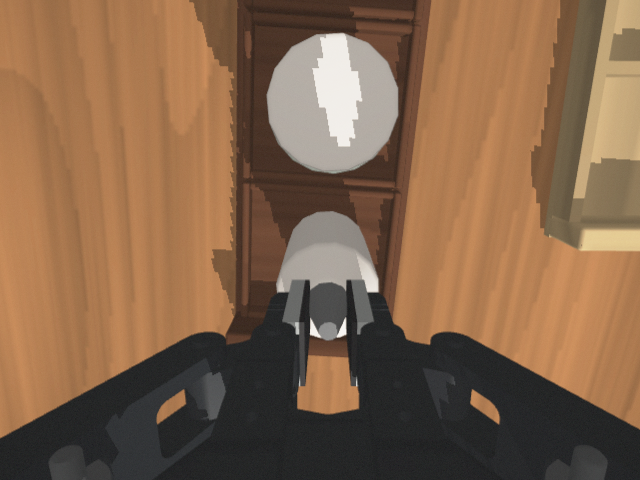

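The nozzle grip implies the fingertips sit higher than the TCP reading suggests. I'll release, back off, and touch the shut tips to bare table to measure the offset.

```bash
python3 -m crank '0 0 0 0 0 0; 0 0 0 0 0 0; 0 0 0 0 0 0; 0 0 0 0 0 0; 0 0 0 0 0 0' 1; python3 -m crank '0 0 -40 0 0 0; 0 0 -40 0 0 0; 0 50 0 0 0 0; 0 50 0 0 0 0; 0 40 0 0 0 0' -1 40
python3 -m crank '0 0 30 0 0 0; 0 0 40 0 0 0; 0 0 20 0 0 0; 0 0 15 0 0 0; 0 0 0 0 0 0'
python3 - <<'E'
from h import *
go()
im=optics.read_camera('scene'); cv2.imwrite('pics/s8.png',cv2.resize(im[130:330,150:400,::-1],None,fx=3,fy=3))
s=readout.get_state(); p=s['eef_pos']
print((proj('scene',[p,p*[1,1,0]])-[150,130])*3)
E
```

```text
time: 12.45
eef_pos: [0.4817, -0.1143, 0.0519]
tcp_rot: [0.999, 0.035, -0.0, 0.0]
contact_force: [0.1, -0.3, 0.1]
opening: 1.001
time: 13.08
eef_pos: [0.4915, -0.2558, 0.1322]
tcp_rot: [0.999, 0.035, 0.0, 0.0]
contact_force: [0.3, -0.1, -0.2]
opening: 0.003
time: 13.7
eef_pos: [0.4908, -0.2535, 0.0259]
tcp_rot: [0.999, 0.035, -0.001, -0.001]
contact_force: [0.2, 0.0, -0.0]
opening: 0.0
at [ 0.4908 -0.2535  0.0259] t 13.7 F [ 0.2  0.  -0. ] open 0.0 yaw 0.069
[[177.55178727 241.04762111]
 [183.93796018 268.8926051 ]]
```

View pics/s8.png

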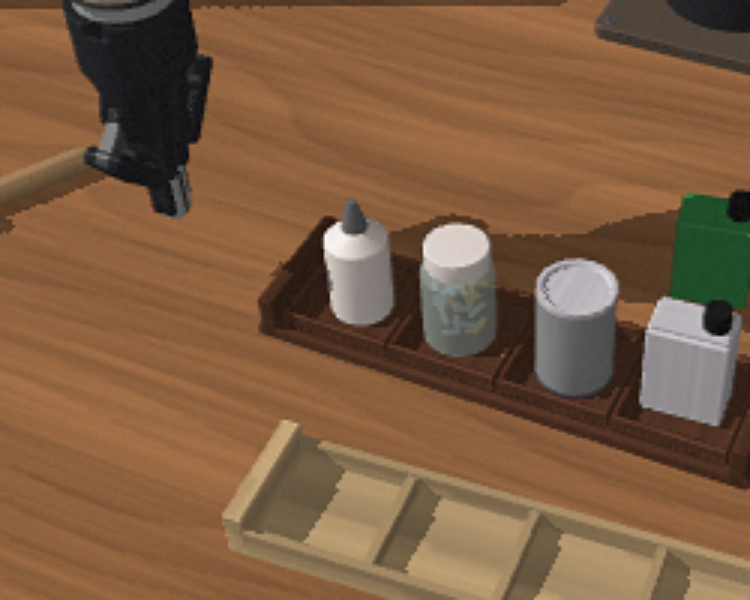

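```bash
python3 -m crank '0 0 10 0 0 0; 0 0 10 0 0 0; 0 0 0 0 0 0'; python3 -m crank '0 0 5 0 0 0; 0 0 0 0 0 0'; python3 -m crank '0 0 5 0 0 0; 0 0 0 0 0 0'
```

```text
time: 14.12
eef_pos: [0.4907, -0.2535, 0.0059]
tcp_rot: [0.999, 0.035, -0.001, -0.001]
contact_force: [0.2, -0.1, -0.3]
opening: -0.005
time: 14.38
eef_pos: [0.4912, -0.2539, 0.0016]
tcp_rot: [0.999, 0.035, -0.0, -0.0]
contact_force: [-0.1, 1.1, 0.7]
opening: 0.005
time: 14.62
eef_pos: [0.4911, -0.2538, -0.0035]
tcp_rot: [0.999, 0.035, -0.0, -0.0]
contact_force: [-0.5, -0.6, 0.7]
opening: 0.004
```

```bash
python3 -m crank '0 0 5 0 0 0; 0 0 0 0 0 0'; python3 -m crank '0 0 4 0 0 0; 0 0 0 0 0 0'; python3 -m crank '0 0 3 0 0 0; 0 0 0 0 0 0'
```

```text
time: 14.88
eef_pos: [0.4911, -0.2537, -0.0086]
tcp_rot: [0.999, 0.035, -0.0, -0.0]
contact_force: [0.6, -0.4, 0.7]
opening: 0.001
time: 15.12
eef_pos: [0.4911, -0.2538, -0.0125]
tcp_rot: [0.999, 0.035, -0.0, -0.0]
contact_force: [-0.4, 0.1, 0.0]
opening: -0.001
time: 15.38
eef_pos: [0.4912, -0.2538, -0.0154]
tcp_rot: [0.999, 0.035, -0.0, -0.0]
contact_force: [-0.2, -0.4, -0.4]
opening: -0.0
```

```bash
python3 -m crank '0 0 3 0 0 0; 0 0 0 0 0 0'; python3 -m crank '0 0 3 0 0 0; 0 0 0 0 0 0'; python3 -m crank '0 0 2 0 0 0; 0 0 0 0 0 0'
```

```text
time: 15.62
eef_pos: [0.4912, -0.2538, -0.0184]
tcp_rot: [0.999, 0.035, -0.0, -0.0]
contact_force: [-0.4, -0.3, -0.7]
opening: 0.001
time: 15.88
eef_pos: [0.4912, -0.2538, -0.0214]
tcp_rot: [0.999, 0.035, -0.0, -0.0]
contact_force: [-0.2, 0.5, -0.2]
opening: 0.002
time: 16.12
eef_pos: [0.4913, -0.2539, -0.0233]
tcp_rot: [0.999, 0.035, -0.0, -0.0]
contact_force: [0.2, -0.0, -0.1]
opening: 0.002
```

```bash
python3 -m crank '0 0 2 0 0 0; 0 0 0 0 0 0'; python3 -m crank '0 0 2 0 0 0; 0 0 0 0 0 0'; python3 -m crank '0 0 2 0 0 0; 0 0 0 0 0 0'
```

```text
time: 16.38
eef_pos: [0.4913, -0.2539, -0.0253]
tcp_rot: [0.999, 0.035, -0.0, -0.0]
contact_force: [-0.6, 0.0, -0.6]
opening: -0.001
time: 16.62
eef_pos: [0.4913, -0.2539, -0.0273]
tcp_rot: [0.999, 0.035, -0.0, -0.0]
contact_force: [-0.1, -0.7, -0.3]
opening: -0.004
time: 16.88
eef_pos: [0.4913, -0.2539, -0.0293]
tcp_rot: [0.999, 0.035, -0.0, -0.0]
contact_force: [-0.2, -0.4, 0.0]
opening: -0.003
```

```bash
python3 -m crank '0 0 2 0 0 0; 0 0 0 0 0 0'
python3 - <<'E'
from h import *
go()
im=optics.read_camera('scene'); cv2.imwrite('pics/s9.png',cv2.resize(im[130:280,130:330,::-1],None,fx=4,fy=4))
s=readout.get_state(); p=s['eef_pos']
print((proj('scene',[p,p*[1,1,0]])-[130,130])*4)
im=optics.read_camera('wrist'); cv2.imwrite('pics/w9.png',im[:,:,::-1])
E
```

```text
time: 17.12
eef_pos: [0.4914, -0.254, -0.0312]
tcp_rot: [0.999, 0.035, -0.0, -0.0]
contact_force: [0.6, 0.3, 1.0]
opening: 0.003
at [ 0.4914 -0.254  -0.0312] t 17.12 F [0.6 0.3 1. ] open 0.003 yaw 0.069
[[334.98233077 399.4920967 ]
 [325.55857964 358.37152111]]
```

View pics/s9.png

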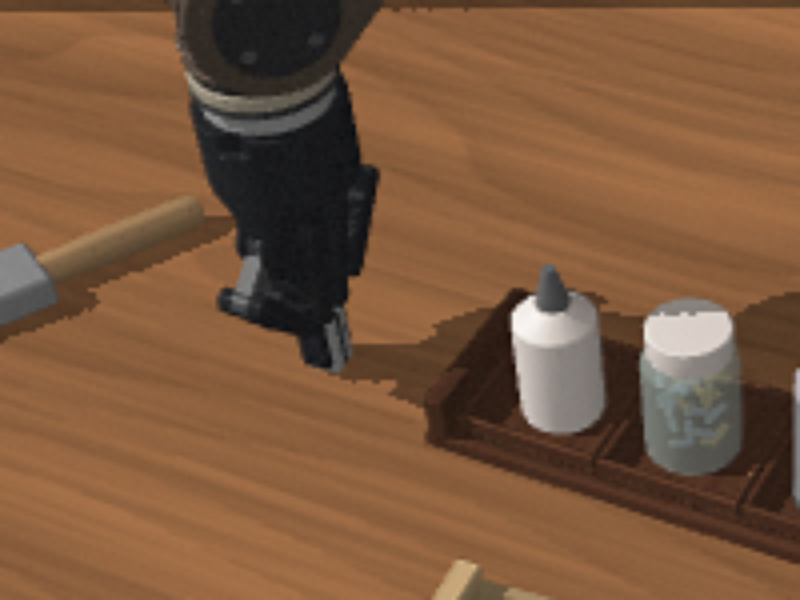

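View pics/w9.png

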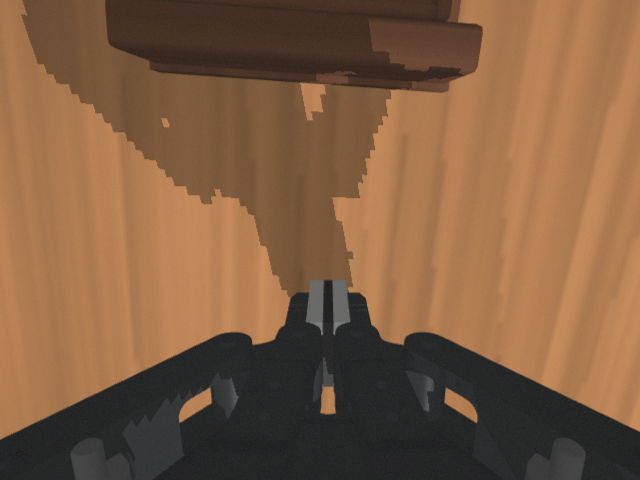

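```bash
python3 -m crank '0 0 2 0 0 0; 0 0 0 0 0 0';  python3 -m crank '0 0 1 0 0 0; 0 0 0 0 0 0'
```

```text
time: 17.48
eef_pos: [0.4915, -0.2541, -0.0313]
tcp_rot: [0.999, 0.035, -0.001, -0.0]
contact_force: [-3.4, 2.8, 10.9]
opening: 0.003
time: 17.73
eef_pos: [0.4915, -0.2541, -0.0314]
tcp_rot: [0.999, 0.035, -0.001, -0.001]
contact_force: [-6.2, 3.5, 16.4]
opening: 0.0
```

The shut tips touch the table at a reported z of −0.031, so the real tips are 31 mm above the reported TCP. From here on I'll use reported z = wanted tip height − 0.031.

```bash
python3 -m crank '0 0 -60 0 0 0; 0 0 -50 0 0 0; 0 0 -20 0 0 0; 0 0 0 0 0 0' 1 50
python3 -c "
from h import *
go((.4815,-.1143,.10),(.4815,-.1143,.006))"
```

```text
time: 18.23
eef_pos: [0.4927, -0.255, 0.0982]
tcp_rot: [0.999, 0.035, 0.002, 0.002]
contact_force: [0.0, -1.1, 0.1]
opening: 0.848
at [ 0.4927 -0.255   0.0982] t 18.23 F [ 0.  -1.1  0.1] open 0.848 yaw 0.069
-> (0.4815, -0.1143, 0.1) tool mm [  -1.4 -141.1   -2.3]
-> (0.4815, -0.1143, 0.006) tool mm [-0.3 -0.3 94. ]
```

```bash
python3 -m crank '0 -50 0 0 0 0; 0 -50 0 0 0 0; -1 -41 0 0 0 0; 0 0 0 0 0 0; 0 0 0 0 0 0' 1 50; python3 -m crank '0 0 35 0 0 0; 0 0 30 0 0 0; 0 0 15 0 0 0; 0 0 7 0 0 0; 0 0 0 0 0 0'
python3 -c "
from h import *
go((.4815,-.1143,.006))"
```

```text
time: 18.85
eef_pos: [0.4801, -0.1135, 0.0948]
tcp_rot: [0.999, 0.035, -0.001, -0.0]
contact_force: [0.7, -1.5, -0.6]
opening: 0.996
time: 19.48
eef_pos: [0.4809, -0.1139, 0.0091]
tcp_rot: [0.999, 0.034, 0.0, 0.0]
contact_force: [-0.0, 0.2, -0.4]
opening: 0.998
at [ 0.4809 -0.1139  0.0091] t 19.48 F [-0.   0.2 -0.4] open 0.998 yaw 0.069
-> (0.4815, -0.1143, 0.006) tool mm [0.6 0.5 3.1]
```

```bash
python3 -m crank '0 0 3 0 0 0; 0 0 0 0 0 0; 0 0 0 0 0 0; 0 0 0 0 0 0; 0 0 0 0 0 0' -1 40; python3 -m crank '0 0 0 0 0 0; 0 0 0 0 0 0; 0 0 -3 0 0 0; 0 0 -17 0 0 0; 0 0 0 0 0 0'
python3 - <<'E'
from h import *
go((.6333,.1905,.13),(.6333,.1905,.001))
im=optics.read_camera('wrist'); cv2.imwrite('pics/w10.png',im[:,:,::-1])
E
```

```text
time: 20.1
eef_pos: [0.4814, -0.1137, 0.0067]
tcp_rot: [0.999, 0.035, 0.001, 0.0]
contact_force: [1.0, 0.3, 3.8]
opening: 0.504
time: 20.72
eef_pos: [0.4816, -0.1139, 0.0274]
tcp_rot: [0.999, 0.035, 0.001, 0.001]
contact_force: [0.5, -0.2, -0.9]
opening: 0.498
at [ 0.4816 -0.1139  0.0274] t 20.73 F [ 0.5 -0.2 -0.9] open 0.498 yaw 0.069
-> (0.6333, 0.1905, 0.13) tool mm [ 172.7 -292.9 -102.6]
-> (0.6333, 0.1905, 0.001) tool mm [ -0.3  -0.2 129. ]
```

View pics/w10.png

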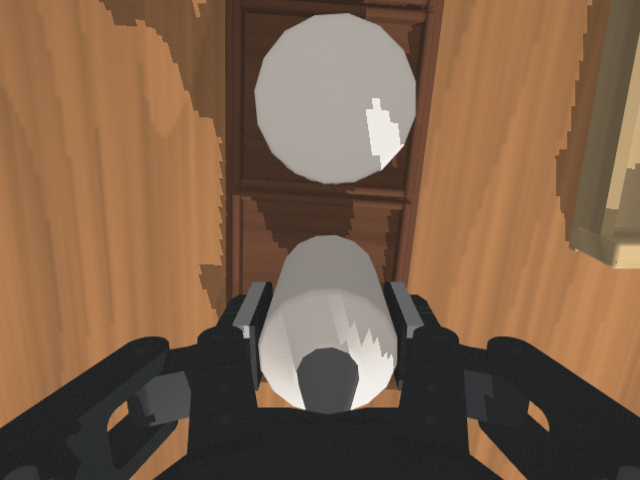

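```bash
python3 -m crank '0 0 -40 0 0 0; 0 0 -50 0 0 0; 10 -20 -13 0 0 0; 25 -45 0 0 0 0; 32 -55 0 0 0 0'; python3 -m crank '32 -55 0 0 0 0; 32 -55 0 0 0 0; 25 -40 0 0 0 0; 16 -23 0 0 0 0; 0 0 0 0 0 0'
python3 - <<'E'
from h import *
go((.6333,.1905,.13),(.6333,.1905,.001))
im=optics.read_camera('wrist'); cv2.imwrite('pics/w11.png',im[:,:,::-1])
E
```

```text
time: 21.4
eef_pos: [0.539, 0.0105, 0.1292]
tcp_rot: [0.999, 0.034, 0.0, 0.0]
contact_force: [1.3, 0.1, -1.4]
opening: 0.502
time: 22.02
eef_pos: [0.6303, 0.1895, 0.128]
tcp_rot: [0.999, 0.036, -0.001, 0.0]
contact_force: [-0.4, -0.7, -1.8]
opening: 0.502
at [0.6303 0.1895 0.128 ] t 22.02 F [-0.4 -0.7 -1.8] open 0.502 yaw 0.072
-> (0.6333, 0.1905, 0.13) tool mm [ 3.1 -0.8 -2. ]
-> (0.6333, 0.1905, 0.001) tool mm [1.00e-01 0.00e+00 1.29e+02]
```

View pics/w11.png

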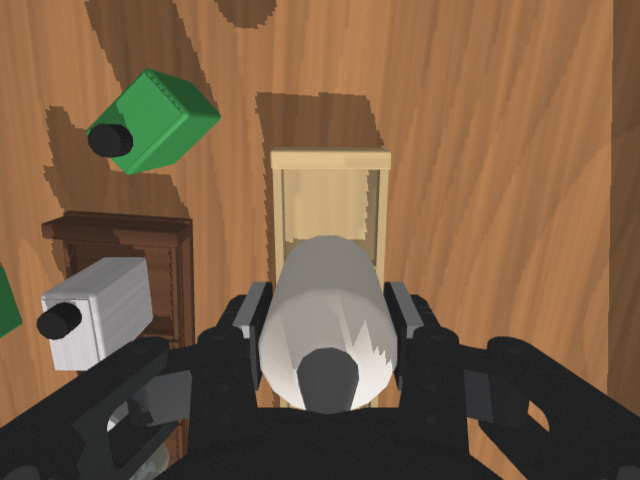

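Run:
```python
from h import *
s=readout.get_state(); s=dict(s)
for dz in (0,.031):
    s2={'eef_pos':np.array(s['eef_pos'])+[0,0,dz],'tcp_rot':s['tcp_rot']}
    a,b=wray((271,151),.034,s2),wray((390,152),.034,s2); print(a.round(4),b.round(4),np.linalg.norm(a-b))
    c=(a+b)/2; print('bay+120',c[:2]-.05*np.array([-.069,.998]))
```

```text
[0.5886 0.2358 0.034 ] [0.6679 0.2407 0.034 ] 0.07944792200616614
bay+120 [0.63171476 0.1883663 ]
[0.5843 0.2337 0.034 ] [0.6728 0.2391 0.034 ] 0.08865285094647926
bay+120 [0.63203771 0.18647803]
```

```bash
python3 -m crank '2 0 30 0 0 0; 0 0 40 0 0 0; 0 0 30 0 0 0; 0 0 13 0 0 0; 0 0 6 0 0 0'; python3 -m crank '0 0 3 0 0 0; 0 0 2 0 0 0; 0 0 0 0 0 0'; python3 -m crank '0 0 2 0 0 0; 0 0 0 0 0 0'
```

```text
time: 22.7
eef_pos: [0.6321, 0.1872, 0.0096]
tcp_rot: [0.999, 0.034, -0.0, 0.0]
contact_force: [0.6, -0.0, -1.4]
opening: 0.501
time: 23.08
eef_pos: [0.6329, 0.188, 0.0058]
tcp_rot: [0.999, 0.035, 0.001, -0.0]
contact_force: [0.3, 0.9, -1.6]
opening: 0.501
time: 23.32
eef_pos: [0.6323, 0.188, 0.0029]
tcp_rot: [0.999, 0.035, -0.0, 0.0]
contact_force: [-0.6, 0.3, -2.1]
opening: 0.497
```

```bash
python3 -m crank '0 0 2 0 0 0; 0 0 0 0 0 0'; python3 -m crank '0 0 1 0 0 0; 0 0 0 0 0 0'
```

```text
time: 23.58
eef_pos: [0.6323, 0.1879, 0.0008]
tcp_rot: [0.999, 0.035, -0.0, -0.0]
contact_force: [0.3, -0.5, -1.4]
opening: 0.5
time: 23.82
eef_pos: [0.6323, 0.188, 0.0007]
tcp_rot: [0.999, 0.035, -0.0, 0.0]
contact_force: [-2.3, -0.5, 4.0]
opening: 0.499
```

```bash
python3 -m crank '0 0 0 0 0 0; 0 0 0 0 0 0; 0 0 0 0 0 0; 0 0 0 0 0 0' 1; python3 -m crank '0 0 -20 0 0 0; 0 0 -50 0 0 0; 0 0 -50 0 0 0; 0 0 0 0 0 0; 0 0 0 0 0 0'
python3 - <<'E'
from h import *
go((.479,-.0405,.12),(.479,-.0405,.005))
im=optics.read_camera('wrist'); cv2.imwrite('pics/w12.png',im[:,:,::-1])
E
```

```text
time: 24.32
eef_pos: [0.6324, 0.1879, -0.0002]
tcp_rot: [0.999, 0.035, -0.0, -0.0]
contact_force: [-0.4, -0.7, 0.0]
opening: 1.0
time: 24.95
eef_pos: [0.6325, 0.1879, 0.121]
tcp_rot: [0.999, 0.035, 0.001, -0.0]
contact_force: [-0.0, -0.3, 0.1]
opening: 0.998
at [0.6325 0.1879 0.121 ] t 24.95 F [-0.  -0.3  0.1] open 0.998 yaw 0.069
-> (0.479, -0.0405, 0.12) tool mm [-169.   217.2    0.7]
-> (0.479, -0.0405, 0.005) tool mm [-1.00e-01  0.00e+00  1.15e+02]
```

View pics/w12.png

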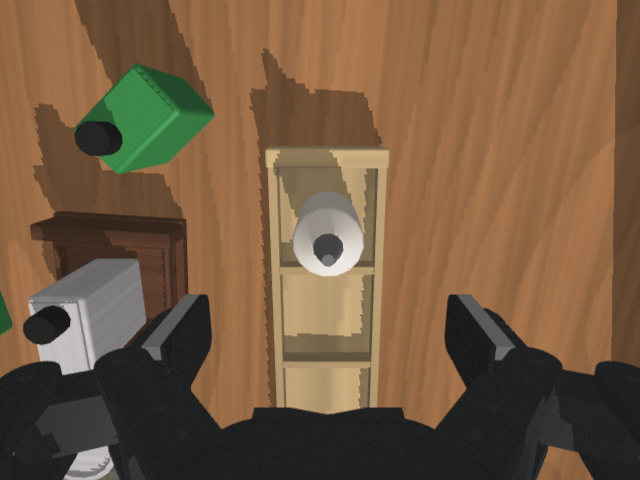

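```bash
python3 -m crank '-34 43 0 0 0 0; -34 44 0 0 0 0; -34 44 0 0 0 0; -34 43 0 0 0 0; -33 43 0 0 0 0'; python3 -m crank '0 0 0 0 0 0; 0 0 0 0 0 0'
python3 - <<'E'
from h import *
go((.479,-.0405,.12),(.479,-.0405,.005))
im=optics.read_camera('wrist'); cv2.imwrite('pics/w13.png',im[:,:,::-1])
E
```

```text
time: 25.62
eef_pos: [0.4764, -0.0411, 0.1181]
tcp_rot: [0.999, 0.035, -0.002, -0.0]
contact_force: [0.1, -0.8, 0.3]
opening: 1.0
time: 25.88
eef_pos: [0.4783, -0.0401, 0.119]
tcp_rot: [0.999, 0.034, -0.001, -0.0]
contact_force: [0.6, 0.6, 0.2]
opening: 0.996
at [ 0.4783 -0.0401  0.119 ] t 25.88 F [0.6 0.6 0.2] open 0.996 yaw 0.069
-> (0.479, -0.0405, 0.12) tool mm [ 0.7  0.5 -1. ]
-> (0.479, -0.0405, 0.005) tool mm [2.00e-01 1.00e-01 1.15e+02]
```

View pics/w13.png

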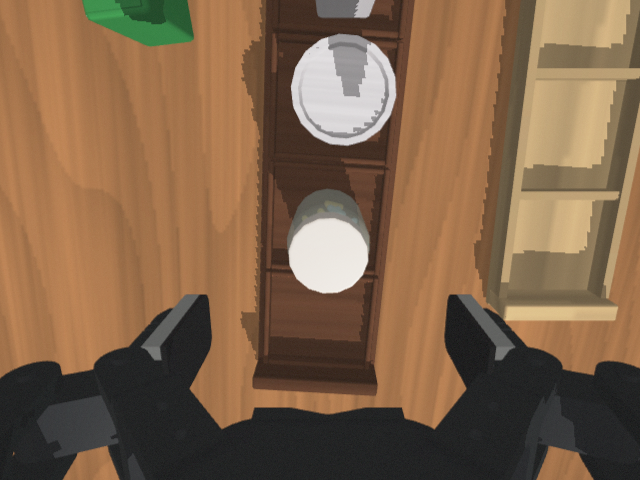

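```bash
python3 - <<'E'
from h import *
for dz in (0,.01): 
    s=readout.get_state(); s2={'eef_pos':np.array(s['eef_pos'])+[0,0,dz],'tcp_rot':s['tcp_rot']}
    print(wray((329,253),.092,s2), wray((344,90),.088,s2))
E
python3 -m crank '1 0 40 0 0 0; 0 0 40 0 0 0; 0 0 20 0 0 0; 0 0 10 0 0 0; 0 0 5 0 0 0'
```

```text
[ 0.47949032 -0.03900394  0.092     ] [0.48110691 0.04416718 0.088     ]
[ 0.47974644 -0.0422561   0.092     ] [0.48143691 0.04503634 0.088     ]
time: 26.55
eef_pos: [0.4802, -0.0396, 0.0046]
tcp_rot: [0.999, 0.035, -0.0, -0.0]
contact_force: [0.2, 0.0, -0.1]
opening: 1.001
```

```bash
python3 -m crank '0 0 0 0 0 0; 0 0 0 0 0 0; 0 0 0 0 0 0; 0 0 0 0 0 0; 0 0 0 0 0 0' -1 50; python3 -m crank '0 0 0 0 0 0; 0 0 0 0 0 0; 0 0 -3 0 0 0; 0 0 -17 0 0 0; 0 0 0 0 0 0'
python3 - <<'E'
from h import *
go((.6375,.1095,.13),(.6375,.1095,-.001))
im=optics.read_camera('wrist'); cv2.imwrite('pics/w14.png',im[:,:,::-1])
E
```

```text
time: 27.18
eef_pos: [0.4807, -0.0405, 0.0061]
tcp_rot: [0.999, 0.035, 0.001, 0.0]
contact_force: [-2.1, 1.0, 6.2]
opening: 0.562
time: 27.8
eef_pos: [0.4811, -0.0406, 0.0265]
tcp_rot: [0.999, 0.035, 0.002, 0.001]
contact_force: [-0.5, -0.6, -3.3]
opening: 0.568
at [ 0.4811 -0.0406  0.0265] t 27.8 F [-0.5 -0.6 -3.3] open 0.568 yaw 0.069
-> (0.6375, 0.1095, 0.13) tool mm [ 166.8 -138.7 -103.2]
-> (0.6375, 0.1095, -0.001) tool mm [ -0.4  -0.2 131. ]
```

View pics/w14.png

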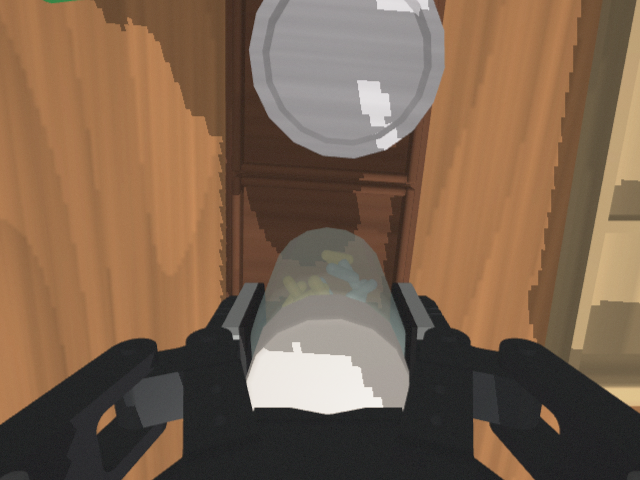

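```bash
python3 -m crank '0 0 -40 0 0 0; 0 0 -45 0 0 0; 20 -15 -18 0 0 0; 35 -30 0 0 0 0; 40 -33 0 0 0 0'; python3 -m crank '40 -33 0 0 0 0; 32 -28 0 0 0 0; 0 0 0 0 0 0; 0 0 0 0 0 0'
python3 - <<'E'
from h import *
go((.6375,.1095,.13),(.6375,.1095,-.001))
im=optics.read_camera('wrist'); cv2.imwrite('pics/w15.png',im[:,:,::-1])
E
```

```text
time: 28.48
eef_pos: [0.5698, 0.0448, 0.128]
tcp_rot: [0.999, 0.034, 0.0, 0.0]
contact_force: [0.2, -0.8, -3.1]
opening: 0.566
time: 28.98
eef_pos: [0.6357, 0.1098, 0.1267]
tcp_rot: [0.999, 0.035, -0.001, 0.0]
contact_force: [-0.2, -0.9, -3.6]
opening: 0.566
at [0.6357 0.1098 0.1267] t 28.98 F [-0.2 -0.9 -3.6] open 0.566 yaw 0.07
-> (0.6375, 0.1095, 0.13) tool mm [ 1.7  0.4 -3.3]
-> (0.6375, 0.1095, -0.001) tool mm [  0.3  -0.  131. ]
```

View pics/w15.png

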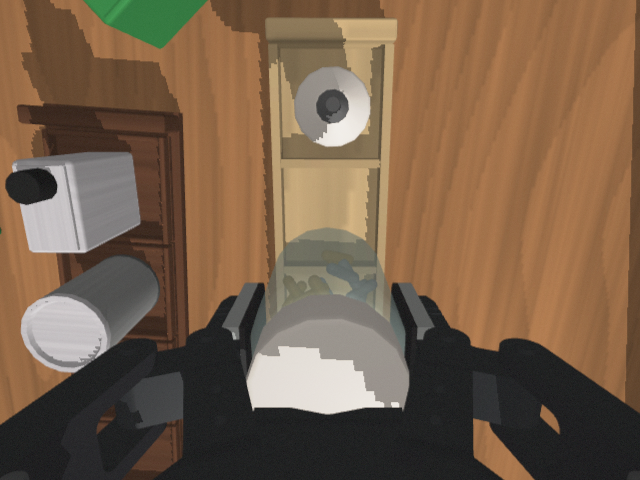

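```bash
python3 -m crank '1 0 30 0 0 0; 0 0 40 0 0 0; 0 0 30 0 0 0; 0 0 13 0 0 0; 0 0 6 0 0 0'; python3 -m crank '0 0 3 0 0 0; 0 0 2 0 0 0; 0 0 0 0 0 0'; python3 -m crank '0 0 2 0 0 0; 0 0 0 0 0 0'
```

```text
time: 29.65
eef_pos: [0.6375, 0.1095, 0.0088]
tcp_rot: [0.999, 0.034, -0.0, 0.0]
contact_force: [-0.4, 0.5, -3.1]
opening: 0.569
time: 30.02
eef_pos: [0.6383, 0.1102, 0.0047]
tcp_rot: [0.999, 0.035, 0.001, 0.0]
contact_force: [0.6, -0.5, -3.4]
opening: 0.568
time: 30.28
eef_pos: [0.6377, 0.1102, 0.0019]
tcp_rot: [0.999, 0.035, -0.0, -0.0]
contact_force: [-0.4, -0.1, -2.0]
opening: 0.569
```

```bash
python3 -m crank '0 0 2 0 0 0; 0 0 0 0 0 0'; python3 -m crank '0 0 1 0 0 0; 0 0 0 0 0 0'
```

```text
time: 30.52
eef_pos: [0.6381, 0.1102, 0.0002]
tcp_rot: [0.999, 0.035, 0.0, -0.0]
contact_force: [0.1, 0.3, -1.9]
opening: 0.563
time: 30.78
eef_pos: [0.6381, 0.1102, 0.0002]
tcp_rot: [0.999, 0.035, 0.0, 0.0]
contact_force: [-4.0, -0.2, 4.8]
opening: 0.569
```

Contact. Release, rise, on to the tin.

```bash
python3 -m crank '0 0 0 0 0 0; 0 0 0 0 0 0; 0 0 0 0 0 0; 0 0 0 0 0 0' 1; python3 -m crank '0 0 -20 0 0 0; 0 0 -50 0 0 0; 0 0 -50 0 0 0; 0 0 0 0 0 0; 0 0 0 0 0 0'
python3 - <<'E'
from h import *
go((.4807,.0443,.12),(.4807,.0443,.005))
im=optics.read_camera('wrist'); cv2.imwrite('pics/w16.png',im[:,:,::-1])
E
```

```text
time: 31.28
eef_pos: [0.6378, 0.1101, -0.0012]
tcp_rot: [0.999, 0.035, 0.0, -0.0]
contact_force: [-0.3, 1.1, 0.0]
opening: 1.001
time: 31.9
eef_pos: [0.6378, 0.1102, 0.1199]
tcp_rot: [0.999, 0.035, 0.001, 0.0]
contact_force: [-0.5, 0.2, -0.3]
opening: 1.001
at [0.6378 0.1102 0.1199] t 31.9 F [-0.5  0.2 -0.3] open 1.001 yaw 0.07
-> (0.4807, 0.0443, 0.12) tool mm [-161.3   54.8   -0.3]
-> (0.4807, 0.0443, 0.005) tool mm [-1.00e-01 -0.00e+00  1.15e+02]
```

View pics/w16.png

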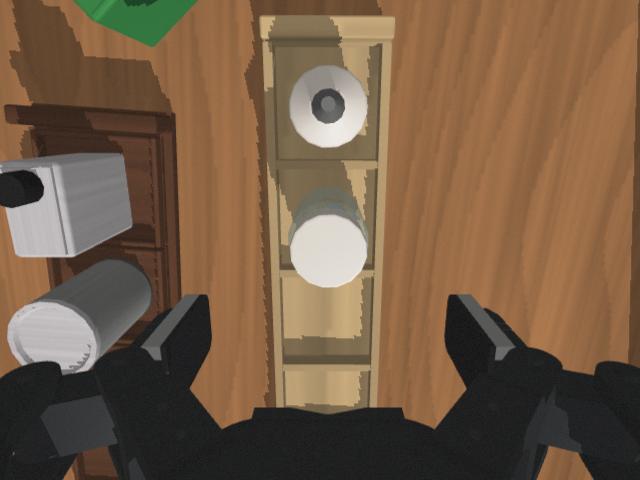

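The jar stands upright in the second bay. Next is the tin.

```bash
python3 -m crank '-40 14 0 0 0 0; -40 14 0 0 0 0; -40 14 0 0 0 0; -41 13 0 0 0 0; 0 0 0 0 0 0'; python3 -m crank '0 0 0 0 0 0'
python3 - <<'E'
from h import *
go((.4807,.0443,.005))
im=optics.read_camera('wrist'); cv2.imwrite('pics/w17.png',im[:,:,::-1])
E
```

```text
time: 32.58
eef_pos: [0.4769, 0.0439, 0.1162]
tcp_rot: [0.999, 0.034, -0.003, -0.0]
contact_force: [0.1, -0.1, -0.1]
opening: 1.003
time: 32.7
eef_pos: [0.481, 0.0441, 0.1183]
tcp_rot: [0.999, 0.035, -0.0, -0.0]
contact_force: [-0.2, 0.6, 0.4]
opening: 1.002
at [0.481  0.0441 0.1183] t 32.7 F [-0.2  0.6  0.4] open 1.002 yaw 0.069
-> (0.4807, 0.0443, 0.005) tool mm [ -0.2  -0.2 113.3]
```

View pics/w17.png

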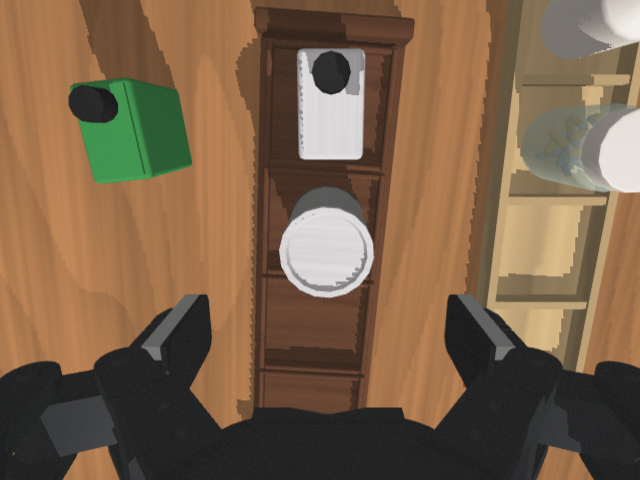

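```bash
python3 -c "
from h import *
print(wray((326.5,251),.088),wray((331,104),.084))"
python3 -m crank '0 0 40 0 0 0; 0 0 40 0 0 0; 0 0 20 0 0 0; 0 0 10 0 0 0; 0 0 4 0 0 0'; python3 -m crank '0 0 0 0 0 0; 0 0 0 0 0 0; 0 0 0 0 0 0; 0 0 0 0 0 0; 0 0 0 0 0 0' -1 50; python3 -m crank '0 0 0 0 0 0; 0 0 0 0 0 0; 0 0 -3 0 0 0; 0 0 -17 0 0 0; 0 0 0 0 0 0'
python3 - <<'E'
from h import *
go((.643,.0297,.13),(.643,.0297,-.001))
im=optics.read_camera('wrist'); cv2.imwrite('pics/w18.png',im[:,:,::-1])
E
```

```text
[0.48104495 0.04473884 0.088     ] [0.47815071 0.12122039 0.084     ]
time: 33.38
eef_pos: [0.4816, 0.0442, 0.0047]
tcp_rot: [0.999, 0.035, -0.0, -0.0]
contact_force: [0.1, 0.4, 0.6]
opening: 1.003
time: 34.0
eef_pos: [0.4821, 0.044, 0.0061]
tcp_rot: [0.999, 0.035, 0.001, 0.0]
contact_force: [0.2, 0.6, 5.5]
opening: 0.598
time: 34.62
eef_pos: [0.4822, 0.0439, 0.0265]
tcp_rot: [0.999, 0.035, 0.002, 0.0]
contact_force: [0.6, -0.0, -2.2]
opening: 0.596
at [0.4822 0.0439 0.0265] t 34.62 F [ 0.6 -0.  -2.2] open 0.596 yaw 0.069
-> (0.643, 0.0297, 0.13) tool mm [ 159.7   25.4 -103. ]
-> (0.643, 0.0297, -0.001) tool mm [-4.00e-01 -1.00e-01  1.31e+02]
```

View pics/w18.png

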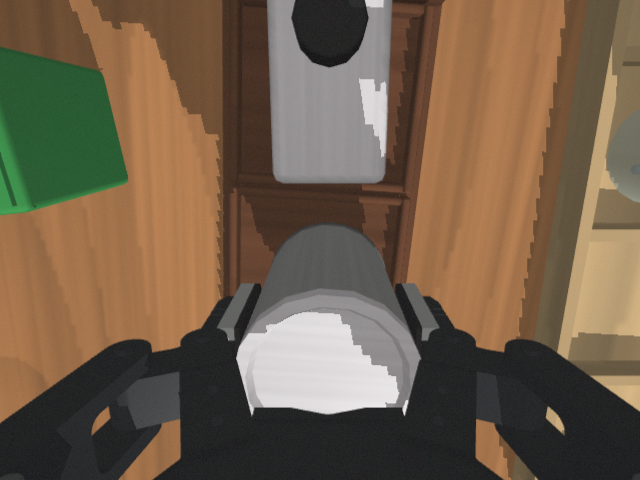

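```bash
python3 -m crank '0 0 -40 0 0 0; 0 0 -45 0 0 0; 15 2 -18 0 0 0; 35 6 0 0 0 0; 40 7 0 0 0 0'; python3 -m crank '40 6 0 0 0 0; 30 4 0 0 0 0; 0 0 0 0 0 0; 0 0 0 0 0 0'
python3 - <<'E'
from h import *
go((.643,.0297,-.001))
im=optics.read_camera('wrist'); cv2.imwrite('pics/w19.png',im[:,:,::-1])
E
```

```text
time: 35.3
eef_pos: [0.5723, 0.0354, 0.128]
tcp_rot: [0.999, 0.035, -0.0, 0.0]
contact_force: [-0.3, -0.4, -1.8]
opening: 0.601
time: 35.8
eef_pos: [0.6411, 0.0304, 0.1269]
tcp_rot: [0.999, 0.035, -0.001, -0.0]
contact_force: [0.3, -0.1, -1.5]
opening: 0.599
at [0.6411 0.0304 0.1269] t 35.8 F [ 0.3 -0.1 -1.5] open 0.599 yaw 0.069
-> (0.643, 0.0297, -0.001) tool mm [  2.1   0.9 127.9]
```

View pics/w19.png

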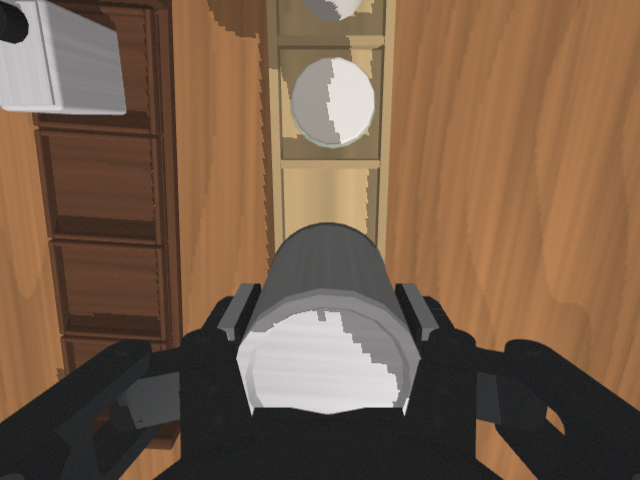

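```bash
python3 -m crank '1 1 30 0 0 0; 0 0 40 0 0 0; 0 0 30 0 0 0; 0 0 13 0 0 0; 0 0 6 0 0 0'; python3 -m crank '0 0 3 0 0 0; 0 0 2 0 0 0; 0 0 0 0 0 0'; python3 -m crank '0 0 2 0 0 0; 0 0 0 0 0 0';  python3 -m crank '0 0 2 0 0 0; 0 0 0 0 0 0'; python3 -m crank '0 0 1 0 0 0; 0 0 0 0 0 0'
```

```text
time: 36.48
eef_pos: [0.643, 0.0294, 0.0089]
tcp_rot: [0.999, 0.035, -0.0, -0.0]
contact_force: [0.4, -0.2, -1.6]
opening: 0.596
time: 36.85
eef_pos: [0.6439, 0.0293, 0.0047]
tcp_rot: [0.999, 0.035, 0.001, 0.0]
contact_force: [0.6, -1.6, -1.1]
opening: 0.597
time: 37.1
eef_pos: [0.6433, 0.0293, 0.0019]
tcp_rot: [0.999, 0.035, -0.0, -0.0]
contact_force: [0.3, 0.2, -2.5]
opening: 0.599
time: 37.35
eef_pos: [0.6437, 0.0293, 0.0002]
tcp_rot: [0.999, 0.035, 0.0, 0.0]
contact_force: [-0.1, 0.1, -0.9]
opening: 0.599
time: 37.6
eef_pos: [0.6437, 0.0293, 0.0002]
tcp_rot: [0.999, 0.035, 0.0, 0.0]
contact_force: [-2.7, -0.9, 4.7]
opening: 0.599
```

```bash
python3 -m crank '0 0 0 0 0 0; 0 0 0 0 0 0; 0 0 0 0 0 0; 0 0 0 0 0 0' 1; python3 -m crank '0 0 -20 0 0 0; 0 0 -50 0 0 0; 0 0 -50 0 0 0; 0 0 0 0 0 0; 0 0 0 0 0 0'
python3 - <<'E'
from h import *
go((.479,.1205,.12),(.479,.1205,.005))
im=optics.read_camera('wrist'); cv2.imwrite('pics/w20.png',im[:,:,::-1])
E
```

```text
time: 38.1
eef_pos: [0.6433, 0.0293, -0.0013]
tcp_rot: [0.999, 0.035, -0.0, -0.0]
contact_force: [-0.3, -0.4, 0.0]
opening: 0.998
time: 38.72
eef_pos: [0.6435, 0.0293, 0.1199]
tcp_rot: [0.999, 0.035, 0.001, 0.0]
contact_force: [-0.2, -0.2, -0.8]
opening: 0.997
at [0.6435 0.0293 0.1199] t 38.73 F [-0.2 -0.2 -0.8] open 0.997 yaw 0.069
-> (0.479, 0.1205, 0.12) tool mm [-157.7 -102.4   -0.3]
-> (0.479, 0.1205, 0.005) tool mm [-1.00e-01 -0.00e+00  1.15e+02]
```

View pics/w20.png

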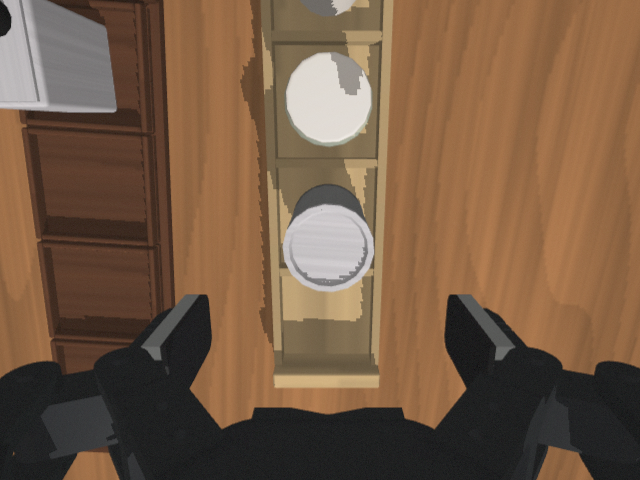

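```bash
python3 -m crank '-40 -26 0 0 0 0; -40 -26 0 0 0 0; -40 -26 0 0 0 0; -38 -24 0 0 0 0; 0 0 0 0 0 0'; python3 -m crank '0 0 0 0 0 0'
python3 - <<'E'
from h import *
go((.479,.1205,.005))
im=optics.read_camera('wrist'); cv2.imwrite('pics/w21.png',im[:,:,::-1])
for dz in (0,.01): 
    s=readout.get_state(); s2={'eef_pos':np.array(s['eef_pos'])+[0,0,dz],'tcp_rot':s['tcp_rot']}
    K,T=wcam(s2); c=np.linalg.inv(T)@np.array([*s['eef_pos'][:2],.084,1]); u=K@c[:3]; print(u[:2]/u[2])
E
```

```text
time: 39.4
eef_pos: [0.4746, 0.1212, 0.1164]
tcp_rot: [0.999, 0.036, -0.003, -0.0]
contact_force: [0.5, -0.6, -0.4]
opening: 0.999
time: 39.52
eef_pos: [0.4785, 0.12, 0.1182]
tcp_rot: [0.999, 0.035, -0.001, 0.0]
contact_force: [0.3, -0.6, -0.1]
opening: 1.0
at [0.4785 0.12   0.1182] t 39.52 F [ 0.3 -0.6 -0.1] open 1.0 yaw 0.07
-> (0.479, 0.1205, 0.005) tool mm [  0.6  -0.5 113.2]
[327.41296082 249.92844831]
[327.41564205 244.6911768 ]
```

View pics/w21.png

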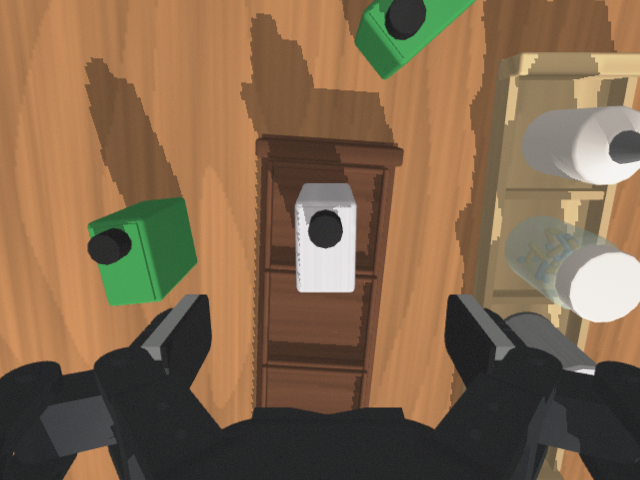

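```bash
python3 -c "
from h import *
print(wray((196,263),0),wray((185,198),0.),wray((160,300),.072))"
python3 -m crank '0 0 40 0 0 0; 0 0 40 0 0 0; 0 0 20 0 0 0; 0 0 10 0 0 0; 0 0 4 0 0 0'; python3 -m crank '0 0 0 0 0 0; 0 0 0 0 0 0; 0 0 0 0 0 0; 0 0 0 0 0 0; 0 0 0 0 0 0' -1 50; python3 -m crank '0 0 0 0 0 0; 0 0 0 0 0 0; 0 0 -3 0 0 0; 0 0 -17 0 0 0; 0 0 0 0 0 0'
python3 - <<'E'
from h import *
go((.6485,-.05,.13),(.6485,-.05,-.001))
im=optics.read_camera('wrist'); cv2.imwrite('pics/w22.png',im[:,:,::-1])
E
```

```text
[0.37852233 0.07526309 0.        ] [0.37133448 0.12663795 0.        ] [0.37985917 0.07710662 0.072     ]
time: 40.2
eef_pos: [0.4793, 0.1197, 0.0046]
tcp_rot: [0.999, 0.034, -0.0, 0.0]
contact_force: [0.2, 0.5, -0.0]
opening: 1.001
time: 40.83
eef_pos: [0.4792, 0.1202, 0.0058]
tcp_rot: [0.999, 0.035, 0.0, 0.0]
contact_force: [-1.5, -0.9, 5.7]
opening: 0.389
time: 41.45
eef_pos: [0.48, 0.1202, 0.0265]
tcp_rot: [0.999, 0.035, 0.002, -0.0]
contact_force: [0.5, -0.9, -2.7]
opening: 0.39
at [0.48   0.1202 0.0265] t 41.45 F [ 0.5 -0.9 -2.7] open 0.39 yaw 0.07
-> (0.6485, -0.05, 0.13) tool mm [ 156.6  181.5 -103. ]
-> (0.6485, -0.05, -0.001) tool mm [ -0.5  -0.  131. ]
```

View pics/w22.png

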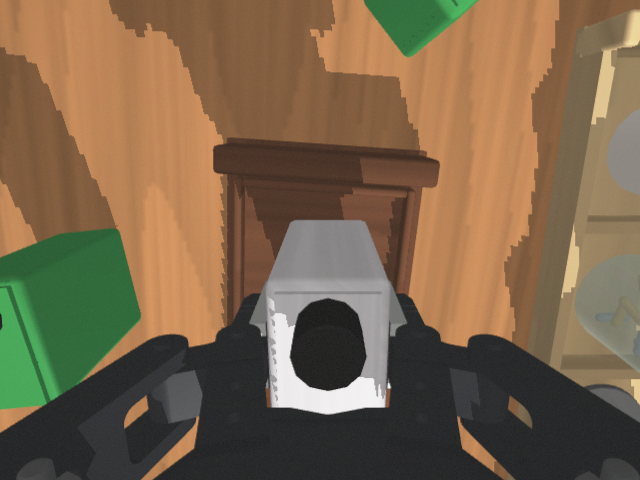

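```bash
python3 -m crank '0 0 -40 0 0 0; 0 0 -45 0 0 0; 12 14 -18 0 0 0; 30 35 0 0 0 0; 38 44 0 0 0 0'; python3 -m crank '38 44 0 0 0 0; 30 34 0 0 0 0; 9 11 0 0 0 0; 0 0 0 0 0 0'
python3 - <<'E'
from h import *
go((.649,-.05,-.001))
im=optics.read_camera('wrist'); cv2.imwrite('pics/w23.png',im[:,:,::-1])
E
```

```text
time: 42.12
eef_pos: [0.5654, 0.0319, 0.1271]
tcp_rot: [0.999, 0.035, -0.0, -0.0]
contact_force: [0.7, 0.7, -2.9]
opening: 0.393
time: 42.62
eef_pos: [0.6475, -0.0515, 0.1262]
tcp_rot: [0.999, 0.034, -0.001, -0.0]
contact_force: [-0.1, 0.2, -2.6]
opening: 0.391
at [ 0.6475 -0.0515  0.1262] t 42.62 F [-0.1  0.2 -2.6] open 0.391 yaw 0.068
-> (0.649, -0.05, -0.001) tool mm [  2.   -1.2 127.2]
```

View pics/w23.png

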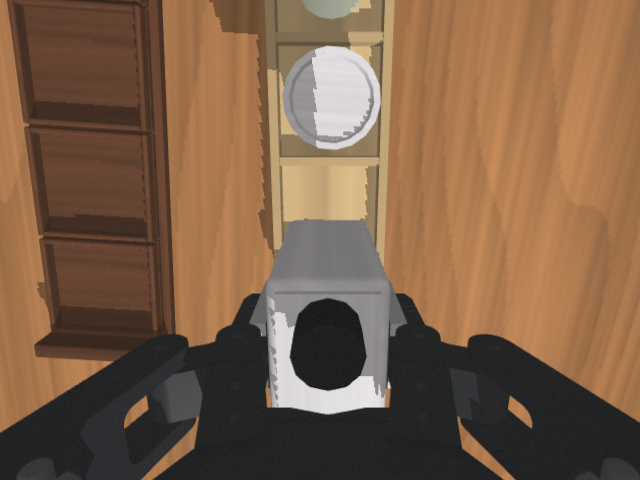

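```bash
python3 -m crank '1 0 30 0 0 0; 0 0 40 0 0 0; 0 0 30 0 0 0; 0 0 13 0 0 0; 0 0 6 0 0 0'; python3 -m crank '0 0 3 0 0 0; 0 0 2 0 0 0; 0 0 0 0 0 0'; python3 -m crank '0 0 2 0 0 0; 0 0 0 0 0 0';  python3 -m crank '0 0 2 0 0 0; 0 0 0 0 0 0'; python3 -m crank '0 0 1 0 0 0; 0 0 0 0 0 0'
```

```text
time: 43.3
eef_pos: [0.6485, -0.0497, 0.0087]
tcp_rot: [0.999, 0.035, -0.0, -0.0]
contact_force: [0.7, -0.4, -3.0]
opening: 0.39
time: 43.68
eef_pos: [0.6495, -0.0506, 0.0047]
tcp_rot: [0.999, 0.035, 0.001, 0.0]
contact_force: [0.7, 0.1, -3.5]
opening: 0.39
time: 43.92
eef_pos: [0.6489, -0.0505, 0.0019]
tcp_rot: [0.999, 0.035, -0.0, -0.0]
contact_force: [-0.3, 0.1, -2.6]
opening: 0.391
time: 44.18
eef_pos: [0.649, -0.0506, -0.0001]
tcp_rot: [0.999, 0.035, 0.0, 0.0]
contact_force: [0.1, 0.7, -3.1]
opening: 0.392
time: 44.42
eef_pos: [0.649, -0.0505, -0.0001]
tcp_rot: [0.999, 0.035, -0.0, 0.0]
contact_force: [-2.6, 0.1, 3.5]
opening: 0.395
```

```bash
python3 -m crank '0 0 0 0 0 0; 0 0 0 0 0 0; 0 0 0 0 0 0; 0 0 0 0 0 0' 1; python3 -m crank '0 0 -20 0 0 0; 0 0 -50 0 0 0; 0 0 -50 0 0 0; 0 0 -50 0 0 0; 0 0 0 0 0 0'; python3 -m crank '0 60 0 0 0 0; 0 60 0 0 0 0; 0 60 0 0 0 0; 0 60 0 0 0 0; 0 0 0 0 0 0'
python3 - <<'E'
from h import *
go()
im=optics.read_camera('top'); cv2.imwrite('pics/t24.png',cv2.resize(im[100:310,160:470,::-1],None,fx=2.5,fy=2.5))
im=optics.read_camera('scene'); cv2.imwrite('pics/s24.png',cv2.resize(im[190:390,200:450,::-1],None,fx=3,fy=3))
E
```

```text
time: 44.92
eef_pos: [0.6491, -0.0505, -0.0011]
tcp_rot: [0.999, 0.035, 0.0, 0.0]
contact_force: [-0.4, 0.4, -0.2]
opening: 0.997
time: 45.55
eef_pos: [0.6529, -0.0513, 0.1777]
tcp_rot: [0.999, 0.035, 0.007, 0.002]
contact_force: [-0.7, -0.5, -0.1]
opening: 1.005
time: 46.18
eef_pos: [0.6645, -0.2944, 0.1683]
tcp_rot: [0.999, 0.032, -0.0, 0.0]
contact_force: [-0.5, -0.2, 0.4]
opening: 1.0
at [ 0.6645 -0.2944  0.1683] t 46.17 F [-0.5 -0.2  0.4] open 1.0 yaw 0.064
```

View pics/t24.png

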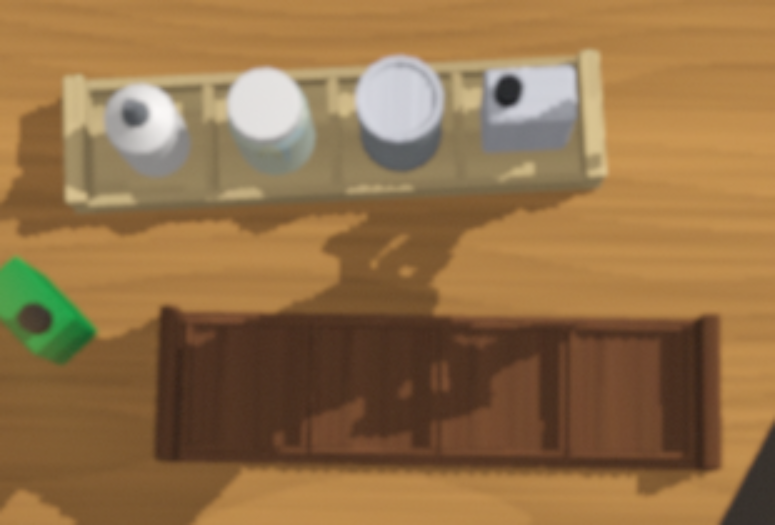

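View pics/s24.png

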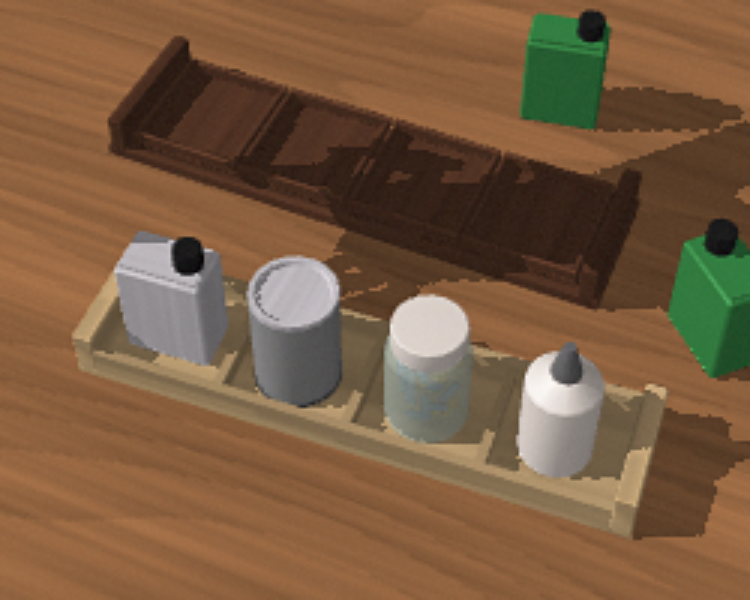

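All four stand upright. I'll check the top view numerically against the bay centres before handing in.

Run:
```python
from h import *
f=lambda u:np.array(u)/2.5+[160,100]
C=np.array([.6386,.0707]);y=.0683
M=np.array([[np.cos(y),np.sin(y)],[-np.sin(y),np.cos(y)]])
for n,u,z in (('bottle',(134,113),.100),('jar',(264,103),.086),('tin',(400,97),.082),('can',(530,94),.078)):
    print(n,(M@(ray('top',f(u),z)[:2]-C)*1000).round(1))
```

```text
bottle [ -5.1 113.1]
jar [ 1.1 38.4]
tin [  1.7 -42.3]
can [   0.7 -120.1]
```

Run:
```python
from plant import readout, ctrl
print(ctrl.sign_off(), readout.get_state()['time'])
```

```text
the job is handed in; nothing more can be done
the job is handed in; nothing more can be done
```

The four containers are in the new rack in reverse order, and I handed the job in at about 46 s of the 106 s. From the robot's left the old row was can, tin, jar, bottle; the new one is bottle, jar, tin, can. The job reports no verdict, so what follows rests on my own checks.

**Last checks:** The top and scene pictures show all four upright in their bays, with the gripper raised and well clear. Measured from the top picture in the new rack's frame, each centre is within 7 mm of its bay's centre. The limits are 19 mm along the row and 22 mm across it.

| Container | Across, x (mm) | Along the row, y (mm) | Bay centre, y (mm) |
|---|---|---|---|
| Bottle | −5 | 113 | 120 |
| Jar | 1 | 38 | 40 |
| Tin | 2 | −42 | −40 |
| Can | 1 | −120 | −120 |

As each one was lowered, a small upward force showed when it met the bay floor, at the height expected.

**What disagreed:**
- **First bottle grip slipped:** the pads slid up to the nozzle. I lowered the bottle back into its stall, still upright, and gripped it again lower down.
- **Reported TCP height:** shut on bare table, the fingertips touched at a reported z of −31 mm instead of 0. I allowed for this in every later move.
- **Camera measurements:** the wrist and top views differed by 2–6 mm, well inside the limits. The scene view sat a few millimetres off, so I used it only for visual checks.

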